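# Lay the last moulded backing plate on the stack and tap it square

### The job

Lift the moulded backing plate out of the leaning open mould and lay it, without dropping it, on top of the stack of four plates on the jogging fixture, then let go of it. Then tap the stack's sides until all five plates lie one on another with their edges in line, flush against the two back stops and the end stop. Leave the tin, the carton and the roll where they are.

Things in the scene. Friction and masses are not known exactly. Their poses are not given: they have to be found in the camera images.
- jog: Fixed jogging fixture: aluminium base plate 10 mm thick (x -100 to 70, y -115 to 105 mm about the origin, which lies on the table, z up). Steel stops 12 mm thick rise 44 mm above the base: two back stops with faces at x = 50 mm, facing -x (y -38 to 2 and y 38 to 78, open between), and one end stop with its face at y = 80 mm, facing -y (x -10 to 50).
- home (a point): Point on the top of the jogging fixture's base (at x 20, y 20, z 10 mm of its frame) over which the centre of every plate lies when the plates are home against all three stops, long sides along the fixture's y. Axes as the fixture's.
- mould: Fixed aluminium mould half on a stand, 130 x 160 mm, 130 mm high; its face leans 35 degrees from level towards its own -x (sideways). Origin on the table, z up. Cavity 63 x 123 mm, 8 mm deep, long side along y. Mid-way along both long sides the wall is missing over 57 mm, with 20 mm of depth below the cavity floor for fingers to grip the plate across its width, square to the face.
- mould_seat (a point): Centre of the mould's cavity floor, 78 mm above the table, where the underside of the moulded plate's centre lies; axes as those of the mould's body (z vertical).
- plate_new: The moulded plate lying in the mould cavity: stiff brown pressed board 60 (x) x 120 (y) x 8 (z) mm, about 60 g. Origin at the centre of its underside, z out of its upper face (at the start 35 degrees from vertical).
- plate0: Plate 1 from the bottom of the stack of four on the jogging fixture; the same kind of plate, 60 (x) x 120 (y) x 8 (z) mm, origin at the centre of its underside. Lies flat but out of line, 20 to 45 mm short of the back stops and some 10 to 30 mm short of the end stop.
- plate1: Plate 2 from the bottom of the stack of four on the jogging fixture; the same kind of plate, 60 (x) x 120 (y) x 8 (z) mm, origin at the centre of its underside. Lies flat but out of line, 20 to 45 mm short of the back stops and some 10 to 30 mm short of the end stop.
- plate2: Plate 3 from the bottom of the stack of four on the jogging fixture; the same kind of plate, 60 (x) x 120 (y) x 8 (z) mm, origin at the centre of its underside. Lies flat but out of line, 20 to 45 mm short of the back stops and some 10 to 30 mm short of the end stop.
- plate3: Plate 4 from the bottom of the stack of four on the jogging fixture; the same kind of plate, 60 (x) x 120 (y) x 8 (z) mm, origin at the centre of its underside. Lies flat but out of line, 20 to 45 mm short of the back stops and some 10 to 30 mm short of the end stop.
- tin: Bystander: closed round tin, 70 mm across, 80 mm high, standing; origin at the centre of its underside.
- carton: Bystander: small closed carton 70 x 110 x 50 mm; origin at the centre of its underside.
- band_roll: Bystander: paper roll lying flat, 66 mm across, 22 mm high, with a 38 mm hole; origin at the centre of its underside.
Things that resemble listed ones, but are neither listed nor needed, are in the scene too. What is shaped like the plate1 but orange is not meant.

How it is judged:
By the outcome, as a careful person would: the job done as asked, in the order asked, and still so for the second after the job is handed in, with the robot touching nothing.
It also fails if it takes over 67 s, if anything falls off the work surface, if the arm or the gripper's body presses on something with over 40 N, if the wrist force passes 120 N, or if a joint passes its speed limit or range.

### The arm

A 6-joint arm with a two-finger parallel gripper is mounted at the origin on the work surface. World frame = base frame: x ahead of the robot, y to its left, z up, the work surface at z = 0. Lengths are in m, angles in rad, forces in N, time in s.
With the tool pointing down it reaches from about 0.375 to 0.9 m from the base axis. Payload 3.1 kg.
Tool frame: the origin (TCP) lies at the very end of the fingers, on their centre line; the grasp point (between the pads) lies 19 mm behind it; z points along the fingers, y is the direction in which the jaws open and shut (so a half turn about z gives the same grasp; the last joint's range is limited). The gripper opens to 87 mm and grips with 3 to 60 N. Pads are 19 mm wide; open, the fingers measure 117 mm over their backs; the gripper's body (75 mm by 190 mm) begins 51 mm behind the grasp point.
Start: joints at [-0.178, 0.527, 1.433, -0, 1.181, -0.178], TCP at [0.625, 0, 0.191] pointing down, gripper open.
Joint ranges: [-3.08, 3.08], [-0.75, 2.2], [0.22, 2.44], [-1.43, 4.57], [0, 2.65], [-2.85, 2.85]. Speed limits (rad/s): [2.79, 2.79, 3.14, 3.14, 3.14, 3.14].

### API

Orientations are given as a unit quaternion [x, y, z, w].
In Python, from rig import robot gives the robot as it stands. The module is installed in compiled form; this text tells all that it offers.
- The arm moves only by the tool send_rows, never from a script. Its argument "deltas" is a list of rows, each an object of numbers: "tx", "ty", "tz": the shift along the tool's x, y, z in cm; "rx", "ry", "rz": the turn, a rotation vector about the tool's x, y, z in rad. A call has 1 to 5 rows; each row is the pose to reach, as a shift and turn from the pose commanded when the call began, along the tool's axes at that moment; what a row does not reach only later rows make up. A row lasts 1/12 s, in which the tool goes at most 41.7 mm and 7.16 degrees, less where a joint would pass 70% of its speed; a pose out of reach is approached as far as the arm can. A call with a gripper value outside its range is refused whole. "claw" is the finger opening in cm, from 0 to 8.7, set as the call begins (left out, the last holds). The fingers move at their own pace and stop on an object; "squeeze" is the grip in N (left out, the last holds). Time passes only in rows, so rows that repeat a pose let the fingers close. It gives the time, the measured TCP pose, the force and the opening at its end, in the units of the state.
- robot.get_obs(): the state, without advancing time (a new reading comes with each control period).
- robot.camera(name): name is "scene" or "side" or "wrist"; returns a dict with "color" (420x560x3 uint8, red, green, blue), "z_map" (420x560 float32, m along the optical axis (not along the pixel's ray), 0 where there is no reading), "intrinsics" (3x3 intrinsics, pixels), "distortion" ([k1, k2, p1, p2, k3] as OpenCV has them; the pictures are not rectified), "R" (3x3) and "t" (3): a world point X has camera coordinates R X + t; the wrist camera has in their place "tool_from_camera" (4x4, takes a point from camera to tool coordinates, whose origin is the TCP and whose axes are the flange's). Camera axes: x right, y down, z forward; pixel columns grow to the right and rows downward; lengths in m; the calibration is good to about 2 mm. A picture is of the moment at which its call begins: read the wrist's pose just before it.
- robot.hand_in(): hands the job in, once; it reports no verdict.
Trained networks look in the newest picture that a camera, given by its name, has taken for a name from the list of things; names that differ only in an ending like _2 or _b are one class to them, and where a whole thing is asked for, a point or a joint stands for the part that bears it (a point fixed in the world has none). Each returns a list of dicts, best first, with "p" (0 to 1); they miss things now and then, are a little off and sometimes report something else, mostly with a low value. They report only what shows in the picture. A call takes as long as a camera call. They do not tell look-alikes from the thing itself.
- robot.outline_of(label, camera): "pixels" (420x560 bool, what is visible of it) and "xy" ([column, row] in pixels, amid what is visible of it).
- robot.tip_of(label, camera): "xy" ([column, row] in pixels: a listed point, or the origin of a listed thing).
The state is a dict: "time": time; "q": joint angles; "joint_velocities": joint speeds; "joint_torque": joint torques, N m; "position": TCP position; "tool_rot": TCP orientation; "ft_force": force on the tool from outside, world axes, zero at the start; "moment": the same for the moment, N m; "grip_width": finger opening in m.
Only numpy, scipy, OpenCV 4.12 (cv2) and the standard library are available. Lean on these libraries where they do the work, as an engineer would, in place of code of your own. Each camera call takes 0.05 s, during which the arm holds its last target.

## Working session

There is one attempt and no reset: what is moved stays moved. The work goes in short steps, Python scripts to look and compute and a tool call to move; the robot and the scene stay as the last step left them, time stands still between calls to the robot, and variables do not carry over. Pictures are saved under pics/ and viewed, and the job is handed in when it is done.

Besides the shell and the picture viewer there is one more tool, called after "Call:" by a JSON object that holds its "fn" and its "kwargs", one argument or row to a line. send_rows: Moves the arm, as the interface text tells. Its arguments: {"type":"object","properties":{"deltas":{"type":"array","items":{"type":"object","properties":{"tx":{"type":"number"},"ty":{"type":"number"},"tz":{"type":"number"},"rx":{"type":"number"},"ry":{"type":"number"},"rz":{"type":"number"}}}},"claw":{"type":"number"},"squeeze":{"type":"number"}},"required":["deltas"]}

```bash
mkdir -p pics; ls; python3 - <<'E'
from rig import robot
import cv2,numpy as np
print(robot.get_obs())
for n in ["scene","side","wrist"]:
    c=robot.camera(n)
    cv2.imwrite(f"pics/{n}0.png",c["color"][:,:,::-1])
    np.savez(f"{n}0.npz",**c)
    print(n,c["intrinsics"].tolist(),c["distortion"]); 
    if "R" in c: print(c["R"].tolist(),c["t"])
    else: print(c["tool_from_camera"].tolist())
E
```

```text
pics
{'time': 0.0, 'q': array([-1.78524616e-01,  5.28476596e-01,  1.43391847e+00, -3.71963504e-05,
        1.18139834e+00, -1.78500826e-01]), 'joint_velocities': array([-2.15956350e-04,  1.15437147e-03,  6.49146943e-04, -2.29362905e-03,
        9.10900069e-05, -5.92404436e-04]), 'joint_torque': array([-5.45745443e-04, -4.40045428e+01, -1.76593530e+01,  6.32597599e-02,
        5.83207863e-02, -1.53719384e-04]), 'position': array([6.24185173e-01, 1.49317433e-04, 1.89760172e-01]), 'tool_rot': array([ 7.07109758e-01,  7.07102948e-01, -6.41683697e-04, -8.94070564e-04]), 'ft_force': array([-0.53094768, -0.13860163,  0.63878564]), 'moment': array([ 0.02333139, -0.01786051,  0.01421028]), 'grip_width': 0.08709803092645897}
scene [[405.42182343010813, 0.0, 277.78049272814724], [0.0, 405.42182343010813, 207.9335330096333], [0.0, 0.0, 1.0]] [0.00958223 0.         0.         0.         0.        ]
[[-0.6014837692174634, 0.7987519734265257, -0.014579448384085838], [0.5742766770272961, 0.41961659814755325, -0.7029425359028726], [-0.555358959224068, -0.43118116320904565, -0.7110972021483805]] [ 0.4
[... 207 characters left out ...]
[0.9758490422620619, -0.2184451990820132, -0.0005845632860358302], [-0.12020558298669123, -0.534749973736601, -0.8364168120067493], [0.1823986418125022, 0.8162868126992642, -0.5480935822268223]] [-0.5936193   0.08875878  0.80861096]
wrist [[320.4088046115917, 0.0, 273.91462661633403], [0.0, 320.4088046115917, 212.22797201042104], [0.0, 0.0, 1.0]] [-0.02343849  0.          0.          0.          0.        ]
[[0.0004953904652912036, -0.9556219716894327, -0.2945953187216089, 0.08126087488796993], [0.9999998461798554, 0.0005468947944568827, -9.244645438901742e-05, 0.0001757110358462377], [0.00024945650929924883, -0.2945952276098226, 0.9556220956219906, -0.193828686077386], [0.0, 0.0, 0.0, 1.0]]
```

View pics/scene0.png

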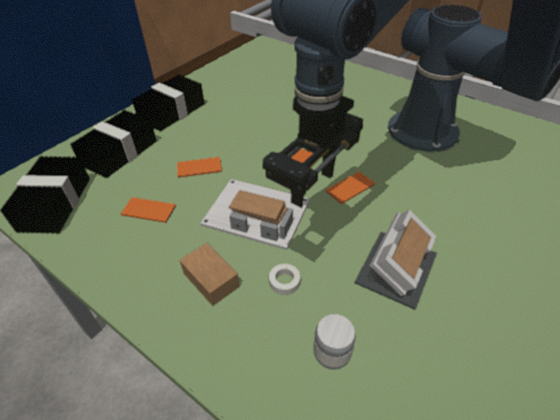

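View pics/side0.png

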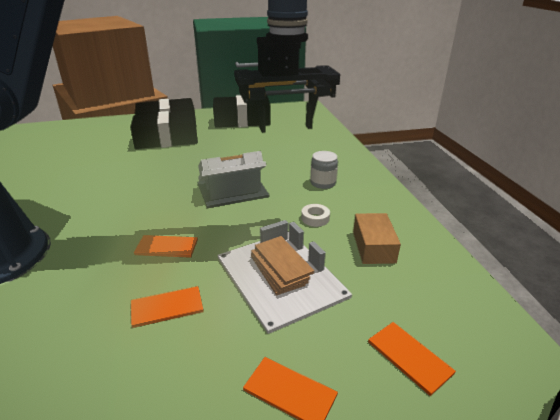

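View pics/wrist0.png

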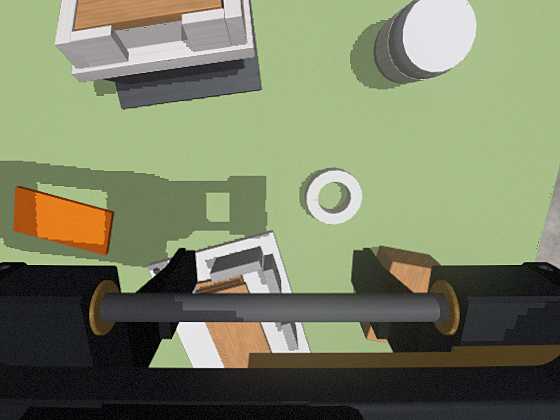

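```bash
cat > h.py <<'E'
import numpy as np,cv2
from scipy.spatial.transform import Rotation as Ro
def cloud(c,obs=None):
    z=c["z_map"]; H,W=z.shape
    u,v=np.meshgrid(np.arange(W),np.arange(H))
    p=cv2.undistortPoints(np.stack([u,v],-1).reshape(-1,1,2).astype(np.float64),c["intrinsics"],c["distortion"]).reshape(H,W,2)
    P=np.dstack([p[...,0]*z,p[...,1]*z,z])
    if "R" in c and "t" in c:
        X=(P-c["t"])@c["R"]
    else:
        T=c["tool_from_camera"]; X=P@T[:3,:3].T+T[:3,3]
        X=X@Ro.from_quat(obs["tool_rot"]).as_matrix().T+obs["position"]
    X[z==0]=np.nan
    return X
def proj(c,X,obs=None):
    X=np.atleast_2d(X)
    if "R" in c and "t" in c: R,t=c["R"],c["t"]
    else:
        T=c["tool_from_camera"]; Rt=Ro.from_quat(obs["tool_rot"]).as_matrix()
        M=np.eye(4); M[:3,:3]=Rt; M[:3,3]=obs["position"]; M=np.linalg.inv(M@T); R,t=M[:3,:3],M[:3,3]
    return cv2.projectPoints(X.astype(float),cv2.Rodrigues(R)[0],t,c["intrinsics"],c["distortion"])[0].reshape(-1,2)
E
python3 - <<'E'
from rig import robot
from h import *
for n in ["scene","side"]:
    c=robot.camera(n); X=cloud(c)
    for l in ["jog","mould","plate_new","plate0","tin","carton","band_roll"]:
        for d in robot.outline_of(l,n)[:5]:
            P=X[d["pixels"]]; P=P[~np.isnan(P[:,0])]
            print(n,l,round(d["p"],2),np.round(d["xy"]),d["pixels"].sum(),np.round(np.median(P,0),3),np.round(P[:,2].max(),3), np.round(P.min(0),3),np.round(P.max(0),3))
    for l in ["home","mould_seat","plate_new","plate0","jog","mould"]:
        print(n,l,[(round(d["p"],2),np.round(d["xy"])) for d in robot.tip_of(l,n)][:5])
    t=X[...,2]; m=(abs(t)<0.01); print("table z",np.nanmedian(t[m]))
    im=c["color"][:,:,::-1]
    cc=(200,150,320,250) if n=="scene" else (190,140,370,330)
    crop=im[cc[1]:cc[3],cc[0]:cc[2]]; cv2.imwrite(f"pics/{n}_c.png",cv2.resize(crop,None,fx=4,fy=4,interpolation=cv2.INTER_CUBIC) if n=="scene" else cv2.resize(crop,None,fx=3,fy=3,interpolation=cv2.INTER_CUBIC))
E
```

```text
scene jog 0.88 [254. 220.] 3420 [ 0.612 -0.174  0.012] 0.224 [ 0.453 -0.325 -0.001] [0.685 0.009 0.224]
scene jog 0.48 [335. 340.] 1882 [0.783 0.154 0.078] 0.084 [ 0.723  0.097 -0.002] [0.804 0.184 0.084]
scene mould 0.63 [392. 271.] 3796 [0.578 0.161 0.052] 0.111 [ 0.437  0.083 -0.002] [0.612 0.236 0.111]
scene mould 0.59 [255. 220.] 3447 [ 0.612 -0.174  0.012] 0.224 [ 0.464 -0.325 -0.003] [0.685 0.009 0.224]
scene plate_new 0.73 [413. 248.] 1255 [0.528 0.177 0.086] 0.103 [0.461 0.144 0.064] [0.585 0.209 0.103]
scene plate_new 0.39 [255. 202.] 1034 [ 0.581 -0.178  0.043] 0.047 [ 0.507 -0.267  0.009] [ 0.625 -0.115  0.047]
scene plate0 0.86 [198. 163.] 647 [ 0.534 -0.423  0.009] 0.014 [ 0.474 -0.484  0.   ] [ 0.593 -0.366  0.014]
scene plate0 0.74 [254. 202.] 1013 [ 0.582 -0.179  0.043] 0.047 [ 0.534 -0.267  0.009] [ 0.625 -0.115  0.047]
scene plate0 0.73 [149. 205.] 909 [ 0.728 -0.409  0.009] 0.014 [ 0.679 -0.474 -0.   ] [ 0.775 -0.347  0.014]
scene plate0 0.68 [350. 187.] 815 [ 0.363 -0.047  0.009] 0.013 [ 0.282 -0.091 -0.001] [ 0.426 -0.005  0.013]
scene plate0 0.55 [304. 155.] 15
[... 1886 characters left out ...]
03] [ 0.681 -0.023  0.055]
side carton 0.67 [376. 240.] 1986 [ 0.774 -0.173  0.047] 0.051 [ 0.738 -0.204 -0.002] [ 0.841 -0.042  0.051]
side band_roll 0.82 [313. 215.] 546 [ 0.693 -0.028  0.017] 0.023 [ 0.662 -0.049 -0.003] [0.725 0.016 0.023]
side home [(0.56, array([291., 263.]))]
side mould_seat [(0.59, array([230., 160.]))]
side plate_new [(0.4, array([231., 163.]))]
side plate0 [(0.81, array([280., 259.])), (0.81, array([290., 393.])), (0.71, array([278., 261.])), (0.67, array([165., 308.])), (0.63, array([164., 246.]))]
side jog [(0.53, array([316., 218.])), (0.38, array([371., 245.]))]
side mould [(0.61, array([235., 189.])), (0.19, array([315., 220.]))]
table z -0.0011455561621577916
```

View pics/side_c.png

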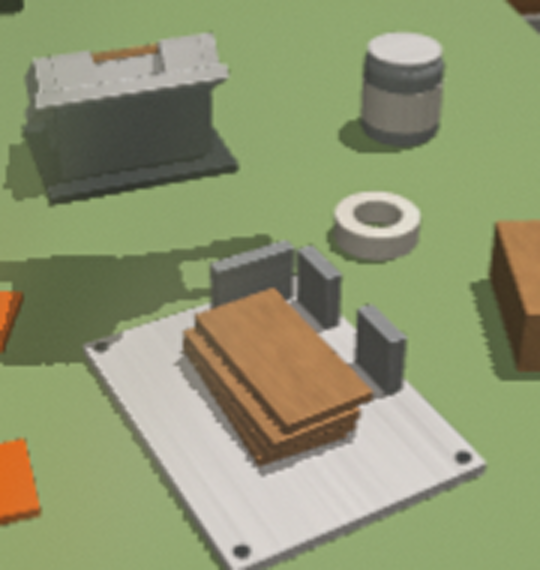

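View pics/scene_c.png

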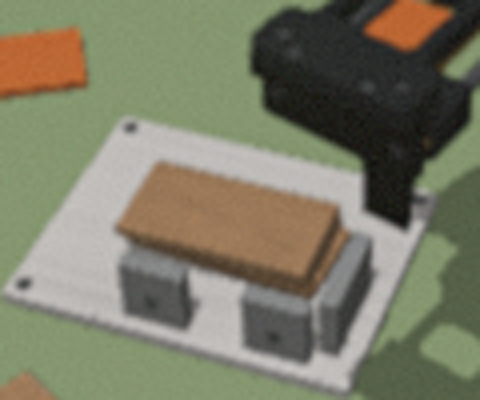

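```bash
python3 - <<'E'
from h import *
from scipy.optimize import least_squares
C={n:dict(np.load(f"{n}0.npz")) for n in ["scene","side"]}
for n,c in C.items():
    print(n,"cam",-c["R"].T@c["t"])
    X=cloud(c)
    col=c["color"].astype(int); sat=col.max(2)-col.min(2)
    # base plate: grey
    m=(X[...,0]>.43)&(X[...,0]<.71)&(X[...,1]>-.35)&(X[...,1]<-.03)&(sat<30)&(abs(X[...,2]-.01)<.006)
    m=cv2.morphologyEx(m.astype(np.uint8),cv2.MORPH_OPEN,np.ones((3,3)))>0
    P=X[m]
    r=cv2.minAreaRect(P[:,:2].astype(np.float32)); print("base",len(P),r,np.median(P[:,2])); print(cv2.boxPoints(r).round(4).tolist())
    # stops: grey, z>.03
    m=(X[...,0]>.43)&(X[...,0]<.71)&(X[...,1]>-.35)&(X[...,1]<-.03)&(sat<30)&(X[...,2]>.049)&(X[...,2]<.06)
    P=X[m]; print("stoptop",len(P)); print(P[::max(1,len(P)//25)].round(3).tolist())
    # plates brown
    m=(X[...,0]>.43)&(X[...,0]<.71)&(X[...,1]>-.35)&(X[...,1]<-.03)&(sat>40)&(X[...,2]>.038)&(X[...,2]<.05)&(col[...,0]>col[...,1])
    P=X[m]; r=cv2.minAreaRect(P[:,:2].astype(np.float32)); print("top plate",len(P),r,np.median(P[:,2]))
    # mould plate
    m=(X[...,0]>.43)&(X[...,0]<.65)&(X[...,1]>.08)&(X[...,1]<.25)&(sat>40)&(X[...,2]>.05)&(col[...,0]>col[...,1]+15)
    m=cv2.erode(m.astype(np.uint8),np.ones((2,2)))>0
    P=X[m]; 
    if len(P)>50:
        c0=np.median(P,0); u,s,vt=np.linalg.svd(P-P.mean(0),full_matrices=False); nn=vt[2]*np.sign(vt[2,2]); print("mould plate",len(P),P.mean(0),"n",nn,np.degrees(np.arccos(nn[2])),"rms",s[2]/np.sqrt(len(P)))
        b1=np.cross([0,0,1],nn); b1/=np.linalg.norm(b1); b2=np.cross(nn,b1)
        Q=np.c_[(P-P.mean(0))@b1,(P-P.mean(0))@b2]; r=cv2.minAreaRect(Q.astype(np.float32)); print(r,"b1",b1,"center",P.mean(0)+r[0][0]*b1+r[0][1]*b2)
E
```

```text
scene cam [1.09100759 0.28074942 0.72106193]
base 2395 ((0.6070224046707153, -0.1755809783935547), (0.2485196441411972, 0.23020391166210175), 17.20952606201172) 0.011129774447764966
[[0.4542999863624573, -0.10239999741315842], [0.5224000215530396, -0.322299987077713], [0.7598000168800354, -0.24879999458789825], [0.6916999816894531, -0.02889999933540821]]
stoptop 318
[[0.555, -0.105, 0.056], [0.554, -0.095, 0.055], [0.561, -0.093, 0.055], [0.642, -0.195, 0.054], [0.647, -0.19, 0.058], [0.654, -0.2, 0.054], [0.638, -0.177, 0.055], [0.653, -0.188, 0.058], [0.635, -0.168, 0.055], [0.653, -0.188, 0.054], [0.638, -0.165, 0.055], [0.649, -0.18, 0.052], [0.587, -0.091, 0.055], [0.644, -0.164, 0.055], [0.644, -0.167, 0.05], [0.623, -0.126, 0.054], [0.623, -0.12, 0.054], [0.629, -0.124, 0.054], [0.603, -0.09, 0.054], [0.625, -0.112, 0.055], [0.604, -0.084, 0.054], [0.625, -0.107, 0.055], [0.609, -0.083, 0.056], [0.628, -0.104, 0.057], [0.608, -0.083, 0.052], [0.621, -0.093, 0.053], [0.623, -0.089, 0.055]]
top plate 920 ((0.5797562003135681, -0.1802210807800293), (0.06178944185376167, 0.1177095
[... 836 characters left out ...]
 -0.094, 0.054], [0.579, -0.09, 0.053], [0.604, -0.092, 0.05], [0.57, -0.093, 0.053], [0.595, -0.095, 0.051], [0.562, -0.095, 0.054], [0.586, -0.096, 0.051], [0.556, -0.095, 0.052], [0.58, -0.097, 0.05], [0.553, -0.1, 0.054], [0.577, -0.1, 0.05], [0.556, -0.103, 0.053], [0.622, -0.121, 0.055], [0.622, -0.122, 0.053], [0.625, -0.124, 0.052], [0.623, -0.13, 0.052], [0.643, -0.169, 0.052], [0.637, -0.174, 0.052], [0.645, -0.18, 0.053], [0.64, -0.184, 0.052], [0.647, -0.191, 0.054], [0.641, -0.193, 0.052], [0.649, -0.198, 0.052], [0.644, -0.202, 0.051]]
top plate 1357 ((0.5787850618362427, -0.18236231803894043), (0.06034502759575844, 0.12217950820922852), 16.967693328857422) 0.040709063197903426
```

```bash
cat >> h.py <<'E'
def delta(obs,pos,R):
    R0=Ro.from_quat(obs["tool_rot"]).as_matrix()
    d=R0.T@(np.asarray(pos)-obs["position"])*100
    r=Ro.from_matrix(R0.T@R).as_rotvec()
    print("d cm",d.round(2),"r",r.round(3),"| dist mm",round(np.linalg.norm(d)*10,1),"deg",round(np.degrees(np.linalg.norm(r)),1),"t",round(obs["time"],2))
def Rn(n,xdir):
    z=-np.asarray(n)/np.linalg.norm(n); x=np.asarray(xdir,float); x=x-z*(x@z); x/=np.linalg.norm(x)
    return np.c_[x,np.cross(z,x),z]
E
python3 - <<'E'
from rig import robot
from h import *
n=np.array([-.0722,.5815,.810]);n/=np.linalg.norm(n)
R=Rn(n,[-.9924,-.1232,0]); delta(robot.get_obs(),np.array([.5245,.180,.0846])+.09*n,R)
E
```

```text
d cm [ 23.23 -10.7    3.32] r [ 0.467 -0.529 -1.633] | dist mm 257.9 deg 101.9 t 1.55
```

Call:
{"fn": "send_rows", "kwargs": {
  "deltas": [
    {"tx": 23.2, "ty": -10.7, "tz": 0, "rx": 0.467, "ry": -0.529, "rz": -1.633},
    {"tx": 23.2, "ty": -10.7, "tz": 0, "rx": 0.467, "ry": -0.529, "rz": -1.633},
    {"tx": 23.2, "ty": -10.7, "tz": 0, "rx": 0.467, "ry": -0.529, "rz": -1.633},
    {"tx": 23.2, "ty": -10.7, "tz": 0, "rx": 0.467, "ry": -0.529, "rz": -1.633},
    {"tx": 23.2, "ty": -10.7, "tz": 0, "rx": 0.467, "ry": -0.529, "rz": -1.633}
  ]
}}

```text
time: 1.97
position: [0.5374, 0.1905, 0.1911]
tool_rot: [0.471, 0.873, -0.122, 0.008]
ft_force: [0.9, 0.9, -0.1]
grip_width: 0.0871
```

```bash
cat > d1.py <<'E'
from rig import robot
from h import *
n=np.array([-.0722,.5815,.810]);n/=np.linalg.norm(n)
R=Rn(n,[-.9924,-.1232,0]); o=robot.get_obs(); delta(o,np.array([.5245,.180,.0846])+.09*n,R); print(o["position"],o["q"].round(3))
E
python3 d1.py
```

```text
d cm [4.95 1.29 2.52] r [ 0.302 -0.34  -1.055] | dist mm 57.1 deg 65.8 t 1.97
[0.53738905 0.19047571 0.1910881 ] [ 0.257  0.545  1.43  -0.195  1.329 -0.261]
```

Call:
{"fn": "send_rows", "kwargs": {
  "deltas": [
    {"tx": 4.95, "ty": 1.3, "tz": 2.5, "rx": 0.302, "ry": -0.34, "rz": -1.055},
    {"tx": 4.95, "ty": 1.3, "tz": 2.5, "rx": 0.302, "ry": -0.34, "rz": -1.055},
    {"tx": 4.95, "ty": 1.3, "tz": 2.5, "rx": 0.302, "ry": -0.34, "rz": -1.055},
    {"tx": 4.95, "ty": 1.3, "tz": 2.5, "rx": 0.302, "ry": -0.34, "rz": -1.055},
    {"tx": 4.95, "ty": 1.3, "tz": 2.5, "rx": 0.302, "ry": -0.34, "rz": -1.055}
  ]
}}

```text
time: 2.38
position: [0.5187, 0.2322, 0.1571]
tool_rot: [0.19, 0.954, -0.232, 0.014]
ft_force: [0.4, 0.8, 0.2]
grip_width: 0.0873
```

```bash
python3 d1.py
```

```text
d cm [ 0.07 -0.04 -0.04] r [ 0.138 -0.155 -0.478] | dist mm 0.8 deg 29.9 t 2.38
[0.51872436 0.23224182 0.15709792] [ 0.45   0.655  1.397 -0.395  1.378 -0.594]
```

Call:
{"fn": "send_rows", "kwargs": {
  "deltas": [
    {"rx": 0.138, "ry": -0.155, "rz": -0.478},
    {"rx": 0.138, "ry": -0.155, "rz": -0.478},
    {"rx": 0.138, "ry": -0.155, "rz": -0.478},
    {"rx": 0.138, "ry": -0.155, "rz": -0.478},
    {"rx": 0.138, "ry": -0.155, "rz": -0.478}
  ]
}}

```text
schema error: expected keys tx, ty, tz, rx, ry, rz
```

```bash
cat > snap.py <<'E'
import sys
from rig import robot
from h import *
import pickle
tag=sys.argv[1]
for n in sys.argv[2:]:
    o=robot.get_obs(); c=robot.camera(n); pickle.dump((c,o),open(f"{tag}_{n}.pkl","wb"))
    cv2.imwrite(f"pics/{tag}_{n}.png",c["color"][:,:,::-1])
E
python3 d1.py; python3 snap.py a wrist
```

```text
d cm [ 0.07 -0.04 -0.04] r [ 0.138 -0.155 -0.478] | dist mm 0.8 deg 29.9 t 2.38
[0.51872436 0.23224182 0.15709792] [ 0.45   0.655  1.397 -0.395  1.378 -0.594]
```

View pics/a_wrist.png

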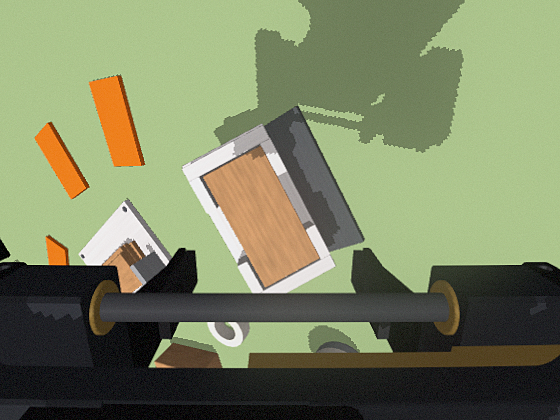

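Call:
{"fn": "send_rows", "kwargs": {
  "deltas": [
    {"tx": 0, "ty": 0, "tz": 0, "rx": 0.138, "ry": -0.155, "rz": -0.478},
    {"tx": 0, "ty": 0, "tz": 0, "rx": 0.138, "ry": -0.155, "rz": -0.478},
    {"tx": 0, "ty": 0, "tz": 0, "rx": 0.138, "ry": -0.155, "rz": -0.478},
    {"tx": 0, "ty": 0, "tz": 0, "rx": 0.138, "ry": -0.155, "rz": -0.478},
    {"tx": 0, "ty": 0, "tz": 0, "rx": 0.138, "ry": -0.155, "rz": -0.478}
  ]
}}

```text
time: 2.85
position: [0.5171, 0.2318, 0.1566]
tool_rot: [-0.056, 0.95, -0.307, 0.018]
ft_force: [-0.9, 0.5, -0.8]
grip_width: 0.0871
```

```bash
python3 d1.py; python3 snap.py b wrist
```

```text
d cm [-0.1  -0.02 -0.1 ] r [ 0.001 -0.004 -0.004] | dist mm 1.4 deg 0.3 t 2.85
[0.51708007 0.23182984 0.1566426 ] [ 0.543  0.679  1.44  -0.578  1.353 -0.922]
```

View pics/b_wrist.png

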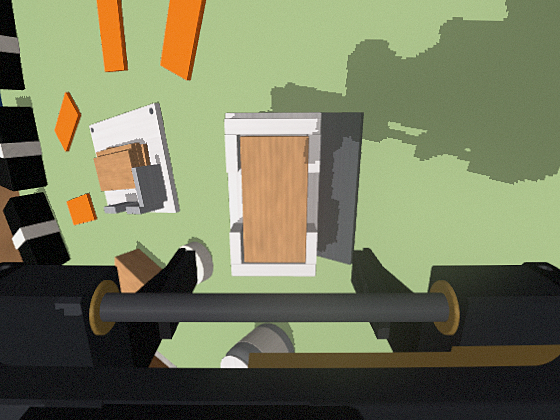

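```bash
cat > plate.py <<'E'
import pickle,sys
from h import *
c,o=pickle.load(open(sys.argv[1],"rb")); x0,y0,x1,y1=map(int,sys.argv[2:6])
X=cloud(c,o); col=c["color"].astype(int)
m=np.zeros(col.shape[:2],bool); m[y0:y1,x0:x1]=1
m&=(col[...,0]-col[...,2]>45)
m=cv2.morphologyEx(m.astype(np.uint8),cv2.MORPH_OPEN,np.ones((3,3)))>0
me=cv2.erode(m.astype(np.uint8),np.ones((5,5)))>0
P=X[me]; P=P[~np.isnan(P[:,0])]
for _ in range(4):
    c0=P.mean(0); u,s,vt=np.linalg.svd(P-c0,full_matrices=False); n=vt[2]*np.sign(vt[2,2]); d=(P-c0)@n; P=P[abs(d)<max(.002,2.5*d.std())]
print("n",n.round(4),"tilt",np.degrees(np.arccos(n[2])).round(2),"rms",d.std())
# corner by mask contour rays onto plane
cn,_=cv2.findContours(m.astype(np.uint8),cv2.RETR_EXTERNAL,cv2.CHAIN_APPROX_NONE); k=max(cn,key=cv2.contourArea)
r=cv2.minAreaRect(k); print("px rect",r)
T=c["tool_from_camera"]; Rt=Ro.from_quat(o["tool_rot"]).as_matrix(); M=np.eye(4);M[:3,:3]=Rt;M[:3,3]=o["position"];M=M@T
bp=cv2.boxPoints(r).astype(np.float64)
def onplane(px):
    q=cv2.undistortPoints(np.asarray(px,float).reshape(-1,1,2),c["intrinsics"],c["distortion"]).reshape(-1,2)
    D=np.c_[q,np.ones(len(q))]@M[:3,:3].T; t=((c0-M[:3,3])@n)/(D@n); return M[:3,3]+D*t[:,None]
K=onplane(k.reshape(-1,2)); 
b1=np.cross([0,0,1],n); b1/=np.linalg.norm(b1); b2=np.cross(n,b1)
Q=np.c_[(K-c0)@b1,(K-c0)@b2]; r=cv2.minAreaRect(Q.astype(np.float32)); print("plane rect",r)
cen=c0+r[0][0]*b1+r[0][1]*b2; print("b1",b1.round(4),"centre top",cen.round(4),"in tool",(Rt.T@(cen-o["position"])).round(4),"n tool",(Rt.T@n).round(4))
E
python3 plate.py b_wrist.pkl 232 110 318 272
```

```text
n [-0.0715  0.5691  0.8192] tilt 35.0 rms 0.0006731281384011854
px rect ((273.5, 199.0), (126.0, 67.0), 90.0)
plane rect ((-0.003456268459558487, 0.00013475865125656128), (0.11969156563282013, 0.05988509953022003), 0.02680748887360096)
b1 [-0.9922 -0.1246  0.    ] centre top [0.5205 0.1795 0.0836] in tool [0.0028 0.0003 0.0899] n tool [ 0.0044 -0.0146 -0.9999]
```

```bash
cat > d2.py <<'E'
import sys
from rig import robot
from h import *
n=np.array([-.0715,.5691,.8192]);n/=np.linalg.norm(n)
R=Rn(n,[-.9922,-.1246,0]); o=robot.get_obs(); delta(o,np.array([.5205,.1795,.0836])+float(sys.argv[1])*n,R); print(o["position"],o["grip_width"],o["ft_force"].round(1))
E
python3 d2.py .025
```

```text
d cm [0.31 0.02 6.5 ] r [-0.014 -0.005 -0.008] | dist mm 65.0 deg 1.0 t 2.9
[0.51738832 0.23169627 0.15686965] 0.08718013742982085 [0.3 0.2 0.1]
```

Call:
{"fn": "send_rows", "kwargs": {
  "deltas": [
    {"tx": 0.3, "ty": 0, "tz": 2, "rx": -0.014, "ry": -0.005, "rz": -0.008},
    {"tx": 0.3, "ty": 0, "tz": 4, "rx": -0.014, "ry": -0.005, "rz": -0.008},
    {"tx": 0.3, "ty": 0, "tz": 6.5, "rx": -0.014, "ry": -0.005, "rz": -0.008},
    {"tx": 0.3, "ty": 0, "tz": 6.5, "rx": -0.014, "ry": -0.005, "rz": -0.008}
  ]
}}

```text
time: 3.23
position: [0.5183, 0.1898, 0.1022]
tool_rot: [-0.057, 0.952, -0.301, 0.016]
ft_force: [-1.0, -0.7, -0.0]
grip_width: 0.0871
```

```bash
python3 d2.py -.0085;python3 snap.py c wrist side
```

```text
d cm [-0.11  0.22  2.98] r [-0.002 -0.007 -0.003] | dist mm 29.9 deg 0.4 t 3.23
[0.5182579  0.18978733 0.10224491] 0.08705768232536897 [-1.  -0.7 -0. ]
```

View pics/c_wrist.png

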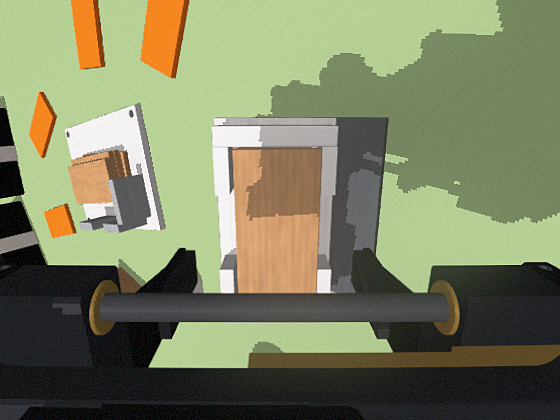

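```bash
python3 d2.py -.0085; python3 plate.py c_wrist.pkl 225 140 328 290
```

```text
d cm [0.15 0.16 3.32] r [ 0.    -0.001 -0.004] | dist mm 33.3 deg 0.2 t 3.33
[0.52039457 0.19243054 0.1048018 ] 0.0869366648200859 [0.4 0.8 0.5]
n [-0.0714  0.5685  0.8196] tilt 34.96 rms 0.0006259926894246626
px rect ((276.5, 219.0), (140.0, 89.0), 90.0)
plane rect ((-0.0034370608627796173, 1.580268144607544e-05), (0.10484112799167633, 0.05977577343583107), 0.013607222586870193)
b1 [-0.9922 -0.1245  0.    ] centre top [0.5132 0.1786 0.0836] in tool [0.0062 0.0021 0.0213] n tool [ 0.0066 -0.0022 -1.    ]
```

View pics/c_side.png

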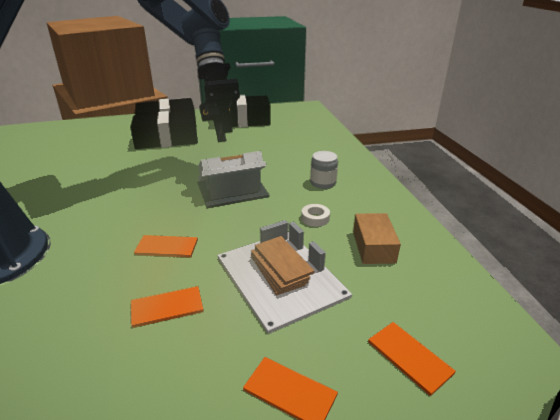

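```bash
python3 - <<'E'
from rig import robot
import numpy as np
for i in range(6):
    robot.camera("scene"); o=robot.get_obs(); print(o["position"].round(4),o["q"].round(4),o["tool_rot"].round(4),o["ft_force"].round(1))
E
```

```text
[0.5211 0.1933 0.1055] [ 0.4819  0.7168  1.5362 -0.6145  1.1998 -0.8906] [-0.0581  0.9521 -0.2997  0.02  ] [ 0.2  0.7 -0.4]
[0.5214 0.1939 0.1059] [ 0.4826  0.7163  1.5358 -0.6147  1.1997 -0.8908] [-0.0584  0.9521 -0.2995  0.0206] [ 0.2 -0.4  0.1]
[0.5214 0.1941 0.106 ] [ 0.4831  0.7161  1.5358 -0.6149  1.1995 -0.891 ] [-0.0588  0.9521 -0.2994  0.0208] [ 0.3 -0.4  0.4]
[0.5212 0.1942 0.1059] [ 0.4834  0.7161  1.5361 -0.6149  1.1993 -0.8911] [-0.0591  0.9521 -0.2994  0.0208] [ 0.5 -0.8 -0.7]
[0.521  0.1942 0.1058] [ 0.4836  0.7161  1.5365 -0.615   1.1992 -0.8912] [-0.0593  0.952  -0.2995  0.0207] [-0.1 -0.3 -0.1]
[0.5208 0.1941 0.1057] [ 0.4836  0.7164  1.5369 -0.6151  1.1991 -0.8913] [-0.0595  0.952  -0.2997  0.0205] [-0.3 -0.1  0.4]
```

```bash
python3 d2.py -.009
```

```text
d cm [0.22 0.08 3.54] r [ 0.001  0.003 -0.001] | dist mm 35.4 deg 0.2 t 3.63
[0.52077012 0.19408911 0.10566974] 0.0867388337816746 [-0.3 -0.1  0.4]
```

Call:
{"fn": "send_rows", "kwargs": {
  "deltas": [
    {"tx": 0.2, "ty": 0.05, "tz": 1.5, "rx": 0, "ry": 0, "rz": 0},
    {"tx": 0.2, "ty": 0.05, "tz": 2.5, "rx": 0, "ry": 0, "rz": 0},
    {"tx": 0.2, "ty": 0.05, "tz": 3.2, "rx": 0, "ry": 0, "rz": 0},
    {"tx": 0.2, "ty": 0.05, "tz": 3.5, "rx": 0, "ry": 0, "rz": 0},
    {"tx": 0.2, "ty": 0.05, "tz": 3.5, "rx": 0, "ry": 0, "rz": 0}
  ]
}}

```text
time: 4.05
position: [0.5202, 0.1728, 0.0751]
tool_rot: [-0.06, 0.952, -0.3, 0.019]
ft_force: [0.2, 0.3, 0.2]
grip_width: 0.087
```

Call:
{"fn": "send_rows", "kwargs": {
  "deltas": [
    {"tx": 0, "ty": 0, "tz": 0, "rx": 0, "ry": 0, "rz": 0},
    {"tx": 0, "ty": 0, "tz": 0, "rx": 0, "ry": 0, "rz": 0},
    {"tx": 0, "ty": 0, "tz": 0, "rx": 0, "ry": 0, "rz": 0},
    {"tx": 0, "ty": 0, "tz": 0, "rx": 0, "ry": 0, "rz": 0}
  ]
}}

```text
time: 4.38
position: [0.5209, 0.1738, 0.0761]
tool_rot: [-0.06, 0.952, -0.3, 0.02]
ft_force: [0.2, 0.3, -0.7]
grip_width: 0.0869
```

```bash
python3 d2.py -.009; python3 snap.py d wrist scene
```

```text
d cm [-0.03  0.04 -0.04] r [ 0.     0.002 -0.   ] | dist mm 0.7 deg 0.1 t 4.38
[0.52093227 0.17375544 0.0761297 ] 0.08694476840319566 [ 0.2  0.3 -0.7]
```

View pics/d_wrist.png

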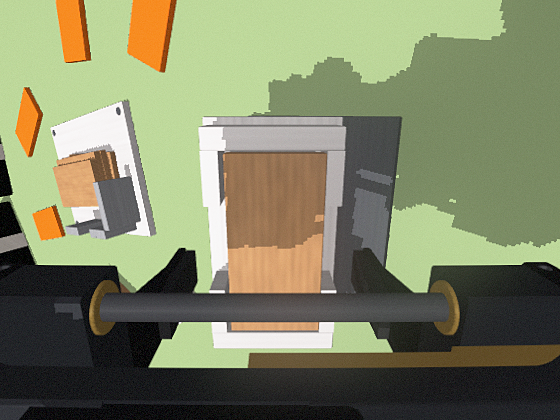

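View pics/d_scene.png

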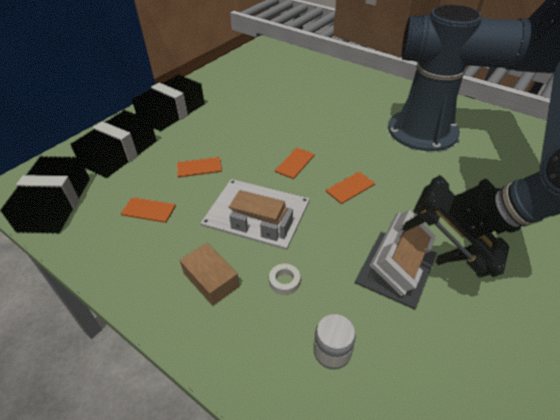

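Call:
{"fn": "send_rows", "kwargs": {
  "deltas": [
    {"tx": 0, "ty": 0, "tz": 0, "rx": 0, "ry": 0, "rz": 0},
    {"tx": 0, "ty": 0, "tz": 0, "rx": 0, "ry": 0, "rz": 0},
    {"tx": 0, "ty": 0, "tz": 0, "rx": 0, "ry": 0, "rz": 0},
    {"tx": 0, "ty": 0, "tz": 0, "rx": 0, "ry": 0, "rz": 0},
    {"tx": 0, "ty": 0, "tz": 0, "rx": 0, "ry": 0, "rz": 0}
  ],
  "claw": 5.0,
  "squeeze": 25
}}

```text
time: 4.9
position: [0.5206, 0.1734, 0.0758]
tool_rot: [-0.06, 0.952, -0.3, 0.019]
ft_force: [-0.3, 0.5, 0.2]
grip_width: 0.0616
```

Call:
{"fn": "send_rows", "kwargs": {
  "deltas": [
    {"tx": 0, "ty": 0, "tz": 0, "rx": 0, "ry": 0, "rz": 0},
    {"tx": 0, "ty": 0, "tz": 0, "rx": 0, "ry": 0, "rz": 0},
    {"tx": 0, "ty": 0, "tz": 0, "rx": 0, "ry": 0, "rz": 0}
  ]
}}

```text
time: 5.15
position: [0.5206, 0.1734, 0.0758]
tool_rot: [-0.06, 0.952, -0.3, 0.019]
ft_force: [-0.2, 0.5, -0.4]
grip_width: 0.0508
```

```bash
python3 d2.py -.009; python3 snap.py e wrist scene; python3 - <<'E'
import cv2
i=cv2.imread("pics/e_scene.png")[170:310,340:520]; cv2.imwrite("pics/e_sc.png",cv2.resize(i,None,fx=4,fy=4,interpolation=cv2.INTER_CUBIC))
E
```

```text
d cm [-0.06  0.05 -0.09] r [-0.     0.001 -0.   ] | dist mm 1.2 deg 0.1 t 5.15
[0.52064643 0.17343364 0.07578151] 0.050830958674287594 [-0.2  0.5 -0.4]
```

View pics/e_wrist.png

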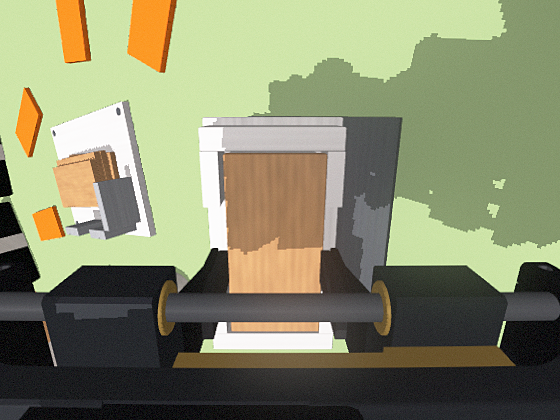

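View pics/e_sc.png

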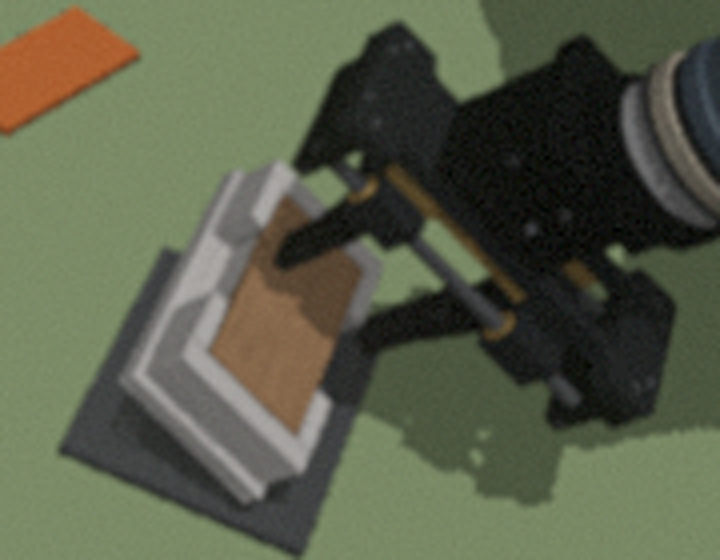

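```bash
python3 - <<'E'
import pickle
from h import *
c,o=pickle.load(open("e_scene.pkl","rb"))
X=cloud(c); n=np.array([-.0715,.5691,.8192]); top=np.array([.5205,.1795,.0836])
R0=Ro.from_quat(o["tool_rot"]).as_matrix()
print("TCP proj",proj(c,o["position"]))
for s in(-1,1): print(proj(c,o["position"]+R0[:,1]*s*.025),proj(c,o["position"]+R0[:,1]*s*.03))
col=c["color"].astype(int)
T=(X-o["position"])@R0
m=(col.max(2)<60)&(abs(T[...,0])<.03)&(abs(T[...,1])<.07)&(T[...,2]>-.05)&(T[...,2]<.03)
for s in (-1,1):
    P=T[m&(T[...,1]*s>0)]; P=P[np.argsort(-P[:,2])]
    print(s,len(P)); print((P[:12]*1000).round(1).tolist()); print((P.min(0)*1000).round(1),(P.max(0)*1000).round(1))
im=c["color"][:,:,::-1].copy()
E
```

```text
TCP proj [[409.4933826  247.92774527]]
[[401.02767191 239.56639252]] [[399.32801056 237.88750542]]
[[417.90544534 256.23465352]] [[419.58150035 257.88958377]]
-1 61
[[14.0, -13.7, -11.0], [-8.7, -29.0, -31.5], [-11.5, -31.4, -32.3], [-12.6, -34.9, -33.2], [-12.0, -33.7, -34.5], [0.1, -36.2, -34.6], [-6.7, -36.8, -35.3], [-9.7, -36.4, -36.1], [-11.7, -32.7, -36.1], [-12.0, -35.7, -36.4], [-10.2, -28.1, -36.5], [-4.2, -36.5, -36.6]]
[-13.8 -37.3 -49.2] [ 14.  -13.7 -11. ]
1 82
[[-12.4, 24.6, -31.0], [-10.7, 35.2, -31.2], [-7.0, 24.6, -31.6], [-11.1, 26.3, -31.6], [-11.4, 29.0, -31.8], [-1.7, 24.5, -32.4], [-6.0, 26.1, -32.5], [-4.2, 22.2, -32.8], [-12.5, 31.2, -32.8], [-6.6, 22.8, -33.1], [-5.0, 24.6, -33.4], [-11.4, 29.7, -33.7]]
[-14.4  22.2 -49.7] [  8.   35.2 -31. ]
```

```bash
python3 - <<'E'
import pickle
from h import *
c,o=pickle.load(open("e_wrist.pkl","rb"))
R0=Ro.from_quat(o["tool_rot"]).as_matrix()
for z in(0,-.019,-.03,-.05):
    print(z,[proj(c,o["position"]+R0@np.array([0,s,z]),o)[0].round(0).tolist() for s in(-.025,.025,-.0435,.0435)])
T=(cloud(c,o)-o["position"])@R0
for p in [(185,255),(215,265),(340,265),(335,290),(345,255)]: print(p,c["color"][p[1],p[0]],T[p[1],p[0]].round(4))
col=c["color"].astype(int)
m=(col.max(2)<60)&(abs(T[...,0])<.03)&(abs(T[...,1])<.07)&(T[...,2]>-.06)&(T[...,2]<.03)
for s in (-1,1):
    P=T[m&(T[...,1]*s>0)]; P=P[np.argsort(-P[:,2])]; print(s,len(P),(P[:8]*1000).round(1).tolist())
i=c["color"][230:400,150:400,::-1]; cv2.imwrite("pics/e_wc.png",cv2.resize(i,None,fx=3,fy=3,interpolation=cv2.INTER_CUBIC))
E
```

```text
0 [[235.0, 243.0], [312.0, 243.0], [207.0, 243.0], [340.0, 243.0]]
-0.019 [[232.0, 256.0], [316.0, 256.0], [201.0, 256.0], [347.0, 256.0]]
-0.03 [[229.0, 264.0], [318.0, 264.0], [197.0, 264.0], [351.0, 264.0]]
-0.05 [[224.0, 282.0], [323.0, 282.0], [188.0, 282.0], [360.0, 282.0]]
(185, 255) [205 227 168] [-0.0871 -0.1104  0.1706]
(215, 265) [40 39 35] [ 0.0091 -0.0292 -0.0494]
(340, 265) [51 46 42] [ 0.0105  0.0323 -0.0523]
(335, 290) [58 50 48] [ 0.0095  0.026  -0.0737]
(345, 255) [83 84 80] [-0.0281  0.0576  0.0429]
-1 720 [[7.1, -25.9, -30.6], [10.3, -32.3, -31.2], [-5.6, -25.8, -31.2], [10.5, -32.8, -31.5], [3.4, -25.9, -31.8], [10.6, -33.3, -31.8], [8.8, -29.6, -31.8], [10.1, -33.9, -32.0]]
1 341 [[10.3, 33.2, -31.1], [10.7, 32.5, -32.0], [11.0, 31.3, -32.6], [11.0, 33.4, -32.7], [9.2, 27.0, -32.7], [9.3, 29.7, -32.8], [9.3, 27.5, -32.9], [9.4, 28.6, -33.0]]
```

View pics/e_wc.png

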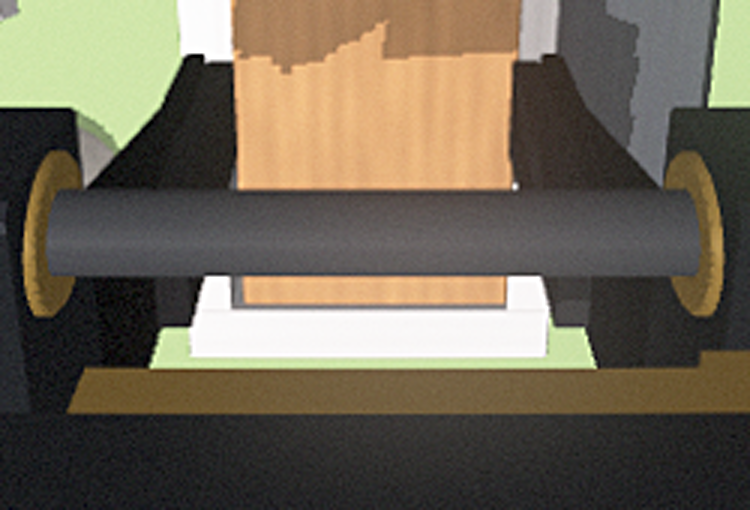

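```bash
python3 - <<'E'
import pickle
from h import *
for f in ["e_wrist.pkl","e_scene.pkl"]:
    c,o=pickle.load(open(f,"rb"))
    R0=Ro.from_quat(o["tool_rot"]).as_matrix()
    T=(cloud(c,o)-o["position"])@R0
    col=c["color"].astype(int)
    m=(abs(T[...,0])<.06)&(abs(T[...,1])<.12)&(T[...,2]<-.03)&(T[...,2]>-.25)
    P=T[m]
    for a in np.arange(-.2,-.02,.01):
        Q=P[(P[:,2]>=a)&(P[:,2]<a+.01)]
        if len(Q)>3: print(f,round(a,3),len(Q),np.percentile(Q,[3,97],axis=0).round(3).tolist())
E
```

```text
e_wrist.pkl -0.15 18416 [[0.022, -0.054, -0.147], [0.026, 0.056, -0.14]]
e_wrist.pkl -0.14 13721 [[0.023, -0.057, -0.14], [0.026, 0.061, -0.13]]
e_wrist.pkl -0.13 19456 [[0.018, -0.056, -0.129], [0.038, 0.057, -0.121]]
e_wrist.pkl -0.12 16944 [[0.01, -0.079, -0.12], [0.038, 0.079, -0.111]]
e_wrist.pkl -0.11 4959 [[0.002, -0.08, -0.11], [0.038, 0.081, -0.102]]
e_wrist.pkl -0.1 516 [[-0.006, -0.03, -0.1], [0.01, 0.031, -0.09]]
e_wrist.pkl -0.09 731 [[-0.01, -0.03, -0.089], [0.002, 0.031, -0.08]]
e_wrist.pkl -0.08 729 [[-0.009, -0.038, -0.08], [0.011, 0.038, -0.07]]
e_wrist.pkl -0.07 628 [[0.003, -0.036, -0.07], [0.011, 0.036, -0.06]]
e_wrist.pkl -0.06 629 [[-0.002, -0.034, -0.06], [0.011, 0.034, -0.05]]
e_wrist.pkl -0.05 503 [[-0.008, -0.033, -0.05], [0.011, 0.033, -0.04]]
e_wrist.pkl -0.04 395 [[-0.008, -0.033, -0.04], [0.011, 0.033, -0.031]]
e_scene.pkl -0.2 294 [[-0.039, -0.052, -0.2], [0.025, 0.012, -0.191]]
e_scene.pkl -0.19 146 [[-0.024, -0.052, -0.19], [0.018, 0.01, -0.18]]
e_scene.pkl -0.18 280 [[-0.025, -0.052, -0.179], [0.017, 0.013, -0.17]]
e_scene.pkl -0.17 246 [[-0.024, -0
[... 254 characters left out ...]
cene.pkl -0.13 606 [[-0.04, -0.095, -0.13], [0.018, 0.081, -0.12]]
e_scene.pkl -0.12 592 [[-0.04, -0.089, -0.12], [0.026, 0.08, -0.111]]
e_scene.pkl -0.11 243 [[-0.039, -0.089, -0.11], [0.026, 0.082, -0.101]]
e_scene.pkl -0.1 29 [[-0.014, -0.056, -0.099], [0.011, 0.039, -0.091]]
e_scene.pkl -0.09 74 [[-0.014, -0.041, -0.09], [0.005, 0.04, -0.08]]
e_scene.pkl -0.08 104 [[-0.014, -0.042, -0.08], [0.008, 0.037, -0.07]]
e_scene.pkl -0.07 89 [[-0.014, -0.04, -0.07], [0.008, 0.036, -0.06]]
e_scene.pkl -0.06 84 [[-0.013, -0.038, -0.06], [0.007, 0.033, -0.05]]
e_scene.pkl -0.05 89 [[-0.013, -0.037, -0.049], [0.008, 0.033, -0.04]]
e_scene.pkl -0.04 73 [[-0.013, -0.037, -0.04], [0.009, 0.031, -0.031]]
```

Call:
{"fn": "send_rows", "kwargs": {
  "deltas": [
    {"tx": 0, "ty": 0, "tz": 0, "rx": 0, "ry": 0, "rz": 0},
    {"tx": 0, "ty": 0, "tz": 0, "rx": 0, "ry": 0, "rz": 0},
    {"tx": 0, "ty": 0, "tz": 0, "rx": 0, "ry": 0, "rz": 0},
    {"tx": 0, "ty": 0, "tz": 0, "rx": 0, "ry": 0, "rz": 0},
    {"tx": 0, "ty": 0, "tz": 0, "rx": 0, "ry": 0, "rz": 0}
  ],
  "claw": 8.7
}}

```text
time: 5.67
position: [0.5207, 0.1734, 0.0758]
tool_rot: [-0.06, 0.952, -0.3, 0.019]
ft_force: [-0.7, -1.2, -0.1]
grip_width: 0.0761
```

Call:
{"fn": "send_rows", "kwargs": {
  "deltas": [
    {"tx": 0, "ty": 0, "tz": 0, "rx": 0, "ry": 0, "rz": 0},
    {"tx": 0, "ty": 0, "tz": 0, "rx": 0, "ry": 0, "rz": 0}
  ]
}}

```text
time: 5.83
position: [0.5206, 0.1734, 0.0758]
tool_rot: [-0.06, 0.952, -0.3, 0.019]
ft_force: [0.0, -0.7, 0.1]
grip_width: 0.0851
```

```bash
python3 d2.py -.040
```

```text
d cm [-0.06  0.05  3.01] r [-0.     0.001 -0.   ] | dist mm 30.1 deg 0.1 t 5.83
[0.52062081 0.1734224  0.07578504] 0.08510834915743638 [ 0.  -0.7  0.1]
```

Call:
{"fn": "send_rows", "kwargs": {
  "deltas": [
    {"tx": 0, "ty": 0.05, "tz": 0.8, "rx": 0, "ry": 0, "rz": 0},
    {"tx": 0, "ty": 0.05, "tz": 1.6, "rx": 0, "ry": 0, "rz": 0},
    {"tx": 0, "ty": 0.05, "tz": 2.4, "rx": 0, "ry": 0, "rz": 0},
    {"tx": 0, "ty": 0.05, "tz": 3.0, "rx": 0, "ry": 0, "rz": 0},
    {"tx": 0, "ty": 0.05, "tz": 3.0, "rx": 0, "ry": 0, "rz": 0}
  ]
}}

```text
time: 6.25
position: [0.5217, 0.1553, 0.0494]
tool_rot: [-0.06, 0.952, -0.301, 0.018]
ft_force: [-1.1, -0.5, -0.2]
grip_width: 0.0866
```

Call:
{"fn": "send_rows", "kwargs": {
  "deltas": [
    {"tx": 0, "ty": 0, "tz": 0, "rx": 0, "ry": 0, "rz": 0},
    {"tx": 0, "ty": 0, "tz": 0, "rx": 0, "ry": 0, "rz": 0},
    {"tx": 0, "ty": 0, "tz": 0, "rx": 0, "ry": 0, "rz": 0}
  ]
}}

```text
time: 6.5
position: [0.5231, 0.1569, 0.0511]
tool_rot: [-0.06, 0.952, -0.3, 0.02]
ft_force: [0.4, 0.9, -0.2]
grip_width: 0.0869
```

```bash
python3 d2.py -.040; python3 snap.py f wrist scene;  python3 - <<'E'
import cv2
i=cv2.imread("pics/f_scene.png")[170:310,340:520]; cv2.imwrite("pics/f_sc.png",cv2.resize(i,None,fx=4,fy=4,interpolation=cv2.INTER_CUBIC))
E
```

```text
d cm [-0.03 -0.    0.04] r [-0.     0.002 -0.   ] | dist mm 0.5 deg 0.1 t 6.5
[0.52306167 0.1569424  0.05112942] 0.08693101280786532 [ 0.4  0.9 -0.2]
```

View pics/f_wrist.png

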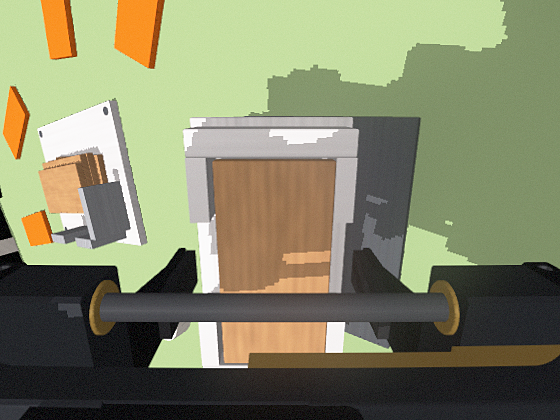

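View pics/f_sc.png

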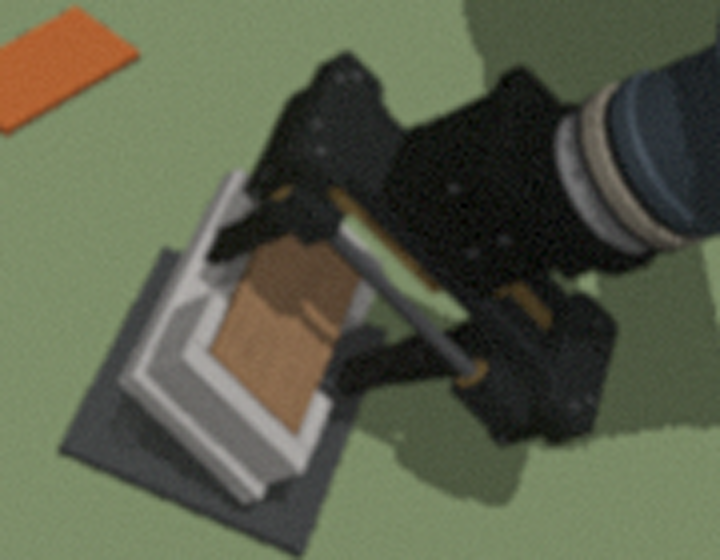

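Call:
{"fn": "send_rows", "kwargs": {
  "deltas": [
    {"tx": 0, "ty": 0, "tz": 0.05, "rx": 0, "ry": 0, "rz": 0},
    {"tx": 0, "ty": 0, "tz": 0.05, "rx": 0, "ry": 0, "rz": 0},
    {"tx": 0, "ty": 0, "tz": 0.05, "rx": 0, "ry": 0, "rz": 0},
    {"tx": 0, "ty": 0, "tz": 0.05, "rx": 0, "ry": 0, "rz": 0},
    {"tx": 0, "ty": 0, "tz": 0.05, "rx": 0, "ry": 0, "rz": 0}
  ],
  "claw": 5.0,
  "squeeze": 30
}}

```text
time: 7.02
position: [0.5228, 0.1565, 0.0506]
tool_rot: [-0.06, 0.952, -0.3, 0.019]
ft_force: [0.8, -0.1, 0.5]
grip_width: 0.0617
```

Call:
{"fn": "send_rows", "kwargs": {
  "deltas": [
    {"tx": 0, "ty": 0, "tz": 0, "rx": 0, "ry": 0, "rz": 0},
    {"tx": 0, "ty": 0, "tz": 0, "rx": 0, "ry": 0, "rz": 0},
    {"tx": 0, "ty": 0, "tz": 0, "rx": 0, "ry": 0, "rz": 0},
    {"tx": 0, "ty": 0, "tz": 0, "rx": 0, "ry": 0, "rz": 0}
  ]
}}

```text
time: 7.35
position: [0.5228, 0.1565, 0.0506]
tool_rot: [-0.06, 0.952, -0.3, 0.019]
ft_force: [0.3, -0.4, 0.5]
grip_width: 0.0595
```

Gripped at about 60 mm. I'll lift it square to the face.

Call:
{"fn": "send_rows", "kwargs": {
  "deltas": [
    {"tx": 0, "ty": 0, "tz": -0.6, "rx": 0, "ry": 0, "rz": 0},
    {"tx": 0, "ty": 0, "tz": -1.5, "rx": 0, "ry": 0, "rz": 0},
    {"tx": 0, "ty": 0, "tz": -3, "rx": 0, "ry": 0, "rz": 0},
    {"tx": 0, "ty": 0, "tz": -4.5, "rx": 0, "ry": 0, "rz": 0},
    {"tx": 0, "ty": 0, "tz": -6, "rx": 0, "ry": 0, "rz": 0}
  ]
}}

```text
time: 7.77
position: [0.5183, 0.1915, 0.1006]
tool_rot: [-0.06, 0.952, -0.3, 0.019]
ft_force: [-0.9, 0.1, -0.5]
grip_width: 0.0597
```

```bash
python3 snap.py g wrist scene;  python3 - <<'E'
import cv2
i=cv2.imread("pics/g_scene.png")[150:310,340:540]; cv2.imwrite("pics/g_sc.png",cv2.resize(i,None,fx=3.5,fy=3.5,interpolation=cv2.INTER_CUBIC))
E
```

```text
(no output)
```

View pics/g_wrist.png

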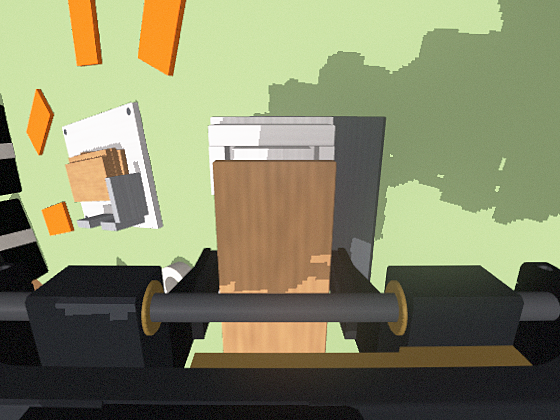

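View pics/g_sc.png

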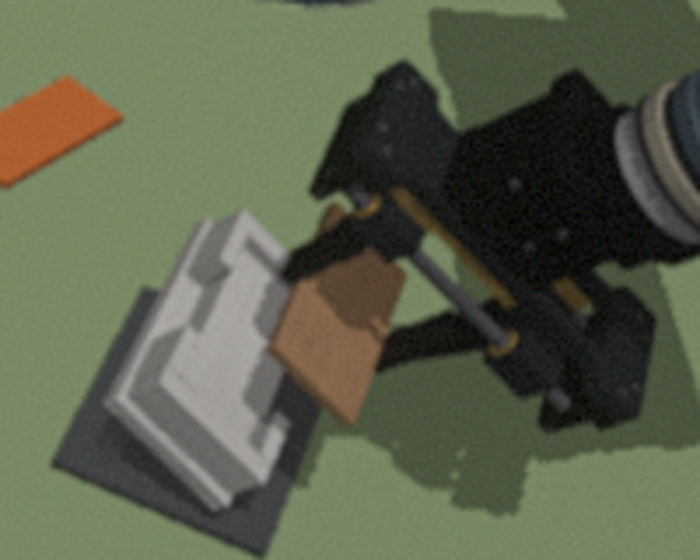

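```bash
python3 plate.py g_wrist.pkl 205 155 345 290
```

```text
n [-0.0719  0.5683  0.8197] tilt 34.95 rms 0.0005957553778576923
px rect ((274.0, 224.49996948242188), (121.99998474121094, 128.99996948242188), -0.0)
plane rect ((-0.002039734274148941, -0.00010792538523674011), (0.05966038629412651, 0.0697333887219429), 89.97868347167969)
b1 [-0.9921 -0.1256  0.    ] centre top [0.4905 0.2114 0.1336] in tool [ 0.025   0.0001 -0.0403] n tool [-9.e-04 -5.e-04 -1.e+00]
```

```bash
cat > jogfit.py <<'E'
import pickle,sys
from h import *
def hull(c,o=None,dbg=None,roi=(.44,.71,-.34,-.04)):
    X=cloud(c,o); col=c["color"].astype(int); sat=(col.max(2)-col.min(2))
    g=(col[...,1]-(col[...,0]+col[...,2])/2) # greenness
    m=(X[...,0]>roi[0])&(X[...,0]<roi[1])&(X[...,1]>roi[2])&(X[...,1]<roi[3])&(g<12)&(sat<35)&(X[...,2]>.004)&(X[...,2]<.06)&(col.max(2)>70)
    m=cv2.morphologyEx(m.astype(np.uint8),cv2.MORPH_OPEN,np.ones((3,3)))
    k,l,st,_=cv2.connectedComponentsWithStats(m); i=1+np.argmax(st[1:,4]); m=(l==i)
    return m,X
def onz(c,px,z,o=None):
    q=cv2.undistortPoints(np.asarray(px,float).reshape(-1,1,2),c["intrinsics"],c["distortion"]).reshape(-1,2)
    if "t" in c: R,t=c["R"],c["t"]; C=-R.T@t; D=np.c_[q,np.ones(len(q))]@R
    else:
        Rt=Ro.from_quat(o["tool_rot"]).as_matrix(); M=np.eye(4);M[:3,:3]=Rt;M[:3,3]=o["position"];M=M@c["tool_from_camera"]; C=M[:3,3]; D=np.c_[q,np.ones(len(q))]@M[:3,:3].T
    return C+D*((z-C[2])/D[:,2])[:,None]
E
python3 - <<'E'
from jogfit import *
src=[(n,*pickle.load(open(f"{f}.pkl","rb"))) for n,f in [("scene","d_scene"),("side","c_side"),("wrist","b_wrist")]]
for n,c,o in src:
    m,X=hull(c,o); ys,xs=np.nonzero(m); print(n,m.sum(),xs.min(),xs.max(),ys.min(),ys.max())
    v=c["color"][:,:,::-1].copy(); v[m]=(255,0,255); 
    y0,y1,x0,x1=max(ys.min()-15,0),ys.max()+15,max(xs.min()-15,0),xs.max()+15
    w=np.hstack([c["color"][y0:y1,x0:x1,::-1],v[y0:y1,x0:x1]]); f=min(800/w.shape[1],600/w.shape[0]); cv2.imwrite(f"pics/jm_{n}.png",cv2.resize(w,None,fx=f,fy=f,interpolation=cv2.INTER_NEAREST)); print(x0,y0,f)
E
```

```text
scene 3386 201 308 179 248
186 164 2.9197080291970803
side 4722 218 350 242 331
203 227 2.4691358024691357
wrist 5125 90 177 103 213
75 88 3.4188034188034186
```

View pics/jm_side.png

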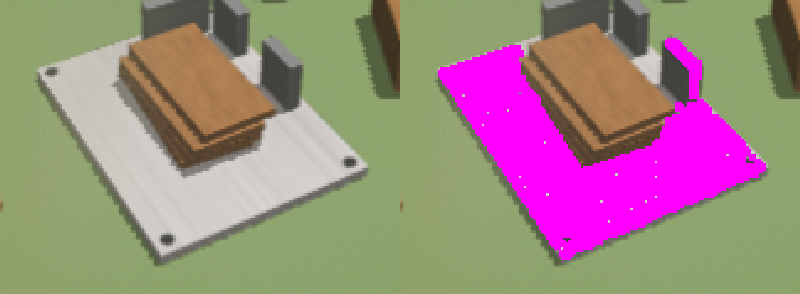

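View pics/jm_scene.png

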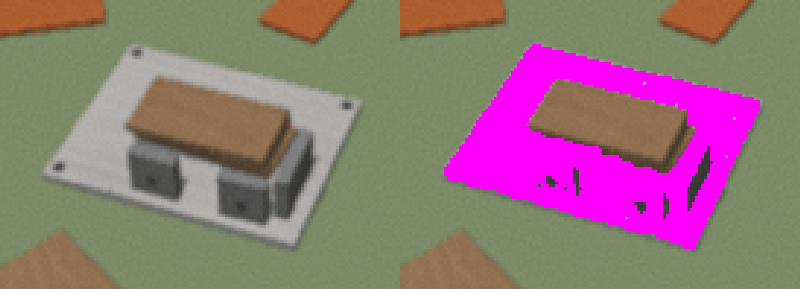

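```bash
python3 - <<'E'
from jogfit import *
from scipy.optimize import least_squares
sc=pickle.load(open("d_scene.pkl","rb")); sd=pickle.load(open("c_side.pkl","rb"))
B={"mm":(-.1,-.115),"mp":(-.1,.105),"pm":(.07,-.115),"pp":(.07,.105)}
obs=[("scene",sc[0],{"mm":(231.9,179.1),"mp":(309.6,198.9),"pm":(201.1,225),"pp":(287,247.2)}),("side",sd[0],{"mp":(219.2,255.4),"mm":(267.8,330.7),"pm":(351.6,294.4)})]
from itertools import chain
for sel in (obs[:1],obs[1:],obs):
    Pw=[];Pl=[]
    for n,c,d in sel:
        for k,px in d.items(): Pw.append(onz(c,[px],.01)[0][:2]);Pl.append(B[k])
    Pw=np.array(Pw);Pl=np.array(Pl)
    def f(p): cs,s=np.cos(p[2]),np.sin(p[2]); return (Pl@np.array([[cs,s],[-s,cs]])+p[:2]-Pw).ravel()
    r=least_squares(f,[.6,-.17,.28]); print(r.x.round(4),np.degrees(r.x[2]).round(2),(r.fun*1000).round(1).tolist())
E
```

```text
[ 0.5869 -0.1761  0.2909] 16.67 [2.5, -1.2, -1.9, 0.7, -1.8, -3.0, 1.2, 3.5]
[ 0.5859 -0.1848  0.2763] 15.83 [-2.7, 3.0, 0.3, -1.3, 2.4, -1.7]
[ 0.5863 -0.1798  0.2862] 16.4 [1.3, -4.5, -2.1, -2.3, -2.8, -7.1, 1.1, -0.3, -3.1, 6.8, 2.0, 3.1, 3.7, 4.3]
```

```bash
cat > sil.py <<'E'
from jogfit import *
from scipy.optimize import minimize
BX=[((-.1,-.115,0),(.07,.105,.01)),((.05,-.038,.01),(.062,.002,.054)),((.05,.038,.01),(.062,.078,.054)),((-.01,.08,.01),(.05,.092,.054))]
def corners(b,p):
    lo,hi=b; P=np.array([[x,y,z] for x in(lo[0],hi[0]) for y in(lo[1],hi[1]) for z in(lo[2],hi[2])])
    R=Ro.from_euler("z",p[2]).as_matrix(); return P@R.T+[p[0],p[1],0]
S=4
def render(c,o,p,box,shape):
    im=np.zeros((shape[0]*S,shape[1]*S),np.uint8)
    for b in BX:
        q=(proj(c,corners(b,p),o)-[box[0]-.5,box[1]-.5])*S
        h=cv2.convexHull(q.astype(np.float32)).reshape(-1,2); cv2.fillConvexPoly(im,np.round(h*16-8).astype(np.int32),255,shift=4)
    return cv2.resize(im,(shape[1],shape[0]),interpolation=cv2.INTER_AREA)/255.
def fit(c,o,box,p0,ign=None):
    x0,y0,x1,y1=box; col=c["color"][y0:y1,x0:x1].astype(float)
    g=col[...,1]-(col[...,0]+col[...,2])/2
    obs=np.clip((14-g)/8,0,1); obs[(col[...,0]-col[...,2])>110]=0
    w=np.ones(obs.shape)
    if ign is not None: 
        for a in ign: w[a[1]-y0:a[3]-y0,a[0]-x0:a[2]-x0]=0
    f=lambda p: (w*abs(render(c,o,p,box,obs.shape)-obs)).sum()
    best=None
    for d in [(0,0,0),(.006,0,.02),(-.006,.006,-.02),(0,-.006,.02)]:
        s0=np.array(p0)+d; r=minimize(f,s0,method="Nelder-Mead",options=dict(initial_simplex=[s0,s0+[.004,0,0],s0+[0,.004,0],s0+[0,0,.03]],xatol=1e-5,fatol=.05))
        if best is None or r.fun<best.fun: best=r
    return best,obs
E
python3 - <<'E'
from sil import *
for n,f,box,ign in [("scene","d_scene",(190,168,320,258),[]),("side","c_side",(205,212,360,340),[]),("wrist","b_wrist",(84,96,184,220),[(84,96,92,220),(168,96,184,110)])]:
    c,o=pickle.load(open(f+".pkl","rb")); r,ob=fit(c,o if n=="wrist" else None,box,[.5865,-.18,.286],ign)
    print(n,r.x.round(4),np.degrees(r.x[2]).round(2),r.fun)
    cv2.imwrite(f"pics/s_{n}.png",cv2.resize(np.hstack([ob,render(c,o,r.x,box,ob.shape)])*255,None,fx=3,fy=3))
E
```

```text
scene [ 0.5839 -0.181   0.2839] 16.27 522.9051470588234
side [ 0.5849 -0.1803  0.2835] 16.24 792.0049019607843
wrist [ 0.5848 -0.1806  0.2831] 16.22 255.09901960784316[ WARN:0@0.935] global loadsave.cpp:1063 imwrite_ Unsupported depth image for selected encoder is fallbacked to CV_8U.
```

```bash
cat > d3.py <<'E'
# usage: d3.py jx jy ztip_world yaw_off_deg mode ; jog-frame target; tip 31mm behind TCP
import sys
from rig import robot
from h import *
J=np.array([.5847,-.1806,0]); Y=.2834; RJ=Ro.from_euler("z",Y).as_matrix()
jx,jy,zt,off=map(float,sys.argv[1:5])
R=RJ@Ro.from_euler("z",np.radians(off)).as_matrix()@np.c_[[0,1,0],[1,0,0],[0,0,-1]]
o=robot.get_obs(); pos=J+RJ@np.array([jx/1000,jy/1000,0])+[0,0,zt/1000-.031]
delta(o,pos,R)
R0=Ro.from_quat(o["tool_rot"]).as_matrix(); tip=o["position"]-.031*R0[:,2]
print("tip in jog mm",((RJ.T@(tip-J))*1000).round(1),"z dev deg",np.degrees(np.arccos(-R0[2,2])).round(2),"yaw off",np.degrees(np.arctan2(*(RJ.T@R0[:,1])[[1,0]])).round(2),"F",o["ft_force"].round(1),"Fj",(RJ.T@o["ft_force"]).round(1),"w",o["grip_width"].round(4))
E
python3 d3.py -5.4 0.8 140 0.5
```

```text
d cm [ -1.12 -31.48  21.09] r [-0.499  0.432  1.358] | dist mm 379.1 deg 86.5 t 7.87Traceback (most recent call last):
  File "d3.py", line 11, in <module>
    print("tip in jog mm",((RJ.T@(tip-J))*1000).round(1),"z dev deg",np.degrees(np.arccos(-R0[2,2])).round(2),"yaw off",np.degrees(np.arctan2(*(RJ.T@R0[:,1])[[1,0]])).round(2),"F",o["ft_force"].round(1),"Fj",(RJ.T@o["ft_force"]).round(1),"w",o["grip_width"].round(4))
                                                                                                                                                                                                                                                  ^^^^^^^^^^^^^^^^^^^^^
AttributeError: 'float' object has no attribute 'round'
```

Call:
{"fn": "send_rows", "kwargs": {
  "deltas": [
    {"tx": 0, "ty": -1.5, "tz": -2.2, "rx": 0, "ry": 0, "rz": 0},
    {"tx": 0, "ty": -3, "tz": -4.4, "rx": -0.05, "ry": 0.043, "rz": 0.136},
    {"tx": 0, "ty": -4.6, "tz": -6.6, "rx": -0.1, "ry": 0.086, "rz": 0.27},
    {"tx": 0, "ty": -6, "tz": -6.6, "rx": -0.15, "ry": 0.13, "rz": 0.408},
    {"tx": 0, "ty": -8, "tz": -6.6, "rx": -0.2, "ry": 0.173, "rz": 0.54}
  ]
}}

```text
time: 8.28
position: [0.5223, 0.1644, 0.2004]
tool_rot: [0.175, 0.962, -0.211, 0.014]
ft_force: [-1.3, -0.5, -0.3]
grip_width: 0.0597
```

```bash
sed -i 's/o\["grip_width"\].round(4)/round(o["grip_width"],4)/' d3.py; python3 d3.py -5.4 0.8 140 0.5
```

```text
d cm [-15.88 -23.77  22.23] r [-0.335  0.286  0.904] | dist mm 362.1 deg 57.6 t 8.28
tip in jog mm [ 41.5 360.4 228.6] z dev deg 24.37 yaw off 51.78 F [-1.3 -0.5 -0.3] Fj [-1.4 -0.2 -0.3] w 0.0597
```

Call:
{"fn": "send_rows", "kwargs": {
  "deltas": [
    {"tx": -15.9, "ty": -23.8, "tz": 22.2, "rx": -0.335, "ry": 0.286, "rz": 0.904},
    {"tx": -15.9, "ty": -23.8, "tz": 22.2, "rx": -0.335, "ry": 0.286, "rz": 0.904},
    {"tx": -15.9, "ty": -23.8, "tz": 22.2, "rx": -0.335, "ry": 0.286, "rz": 0.904},
    {"tx": -15.9, "ty": -23.8, "tz": 22.2, "rx": -0.335, "ry": 0.286, "rz": 0.904},
    {"tx": -15.9, "ty": -23.8, "tz": 22.2, "rx": -0.335, "ry": 0.286, "rz": 0.904}
  ]
}}

```text
time: 8.7
position: [0.555, -0.0378, 0.1474]
tool_rot: [0.451, 0.889, -0.084, 0.005]
ft_force: [0.7, 0.3, -0.5]
grip_width: 0.0598
```

```bash
python3 d3.py -5.4 0.8 140 0.5
```

```text
d cm [-12.6   -5.83   5.83] r [-0.129  0.109  0.34 ] | dist mm 150.6 deg 21.7 t 8.7
tip in jog mm [ 14.8 149.4 178. ] z dev deg 9.63 yaw off 19.64 F [ 0.7  0.3 -0.5] Fj [ 0.8  0.1 -0.5] w 0.0598
```

Call:
{"fn": "send_rows", "kwargs": {
  "deltas": [
    {"tx": -12.6, "ty": -5.8, "tz": 5.8, "rx": -0.129, "ry": 0.109, "rz": 0.34},
    {"tx": -12.6, "ty": -5.8, "tz": 5.8, "rx": -0.129, "ry": 0.109, "rz": 0.34},
    {"tx": -12.6, "ty": -5.8, "tz": 5.8, "rx": -0.129, "ry": 0.109, "rz": 0.34},
    {"tx": -12.6, "ty": -5.8, "tz": 5.8, "rx": -0.129, "ry": 0.109, "rz": 0.34},
    {"tx": -12.6, "ty": -5.8, "tz": 5.8, "rx": -0.129, "ry": 0.109, "rz": 0.34}
  ]
}}

```text
time: 9.12
position: [0.5799, -0.1864, 0.1081]
tool_rot: [0.598, 0.802, -0.002, 0.0]
ft_force: [0.7, 0.3, -1.1]
grip_width: 0.0596
```

Call:
{"fn": "send_rows", "kwargs": {
  "deltas": [
    {"tx": 0, "ty": 0, "tz": 0, "rx": 0, "ry": 0, "rz": 0},
    {"tx": 0, "ty": 0, "tz": 0, "rx": 0, "ry": 0, "rz": 0},
    {"tx": 0, "ty": 0, "tz": 0, "rx": 0, "ry": 0, "rz": 0},
    {"tx": 0, "ty": 0, "tz": 0, "rx": 0, "ry": 0, "rz": 0}
  ]
}}

```text
time: 9.45
position: [0.5801, -0.1772, 0.1102]
tool_rot: [0.594, 0.805, -0.001, -0.001]
ft_force: [0.1, 0.1, -1.1]
grip_width: 0.0592
```

```bash
python3 d3.py -5.4 0.8 60 0.5; python3 snap.py i wrist scene side;python3 - <<'E'
import cv2
a=cv2.imread("pics/i_scene.png")[130:270,180:340]; b=cv2.imread("pics/i_side.png")[180:340,190:370]
cv2.imwrite("pics/i_sc.png",cv2.resize(a,None,fx=4,fy=4,interpolation=cv2.INTER_CUBIC))
cv2.imwrite("pics/i_sd.png",cv2.resize(b,None,fx=3.5,fy=3.5,interpolation=cv2.INTER_CUBIC))
E
```

```text
d cm [-0.37 -0.18  8.12] r [-0.003  0.001  0.007] | dist mm 81.3 deg 0.5 t 9.45
tip in jog mm [ -3.4   4.6 141.2] z dev deg 0.17 yaw off 0.93 F [ 0.1  0.1 -1.1] Fj [ 0.1  0.  -1.1] w 0.0592
```

View pics/i_sd.png

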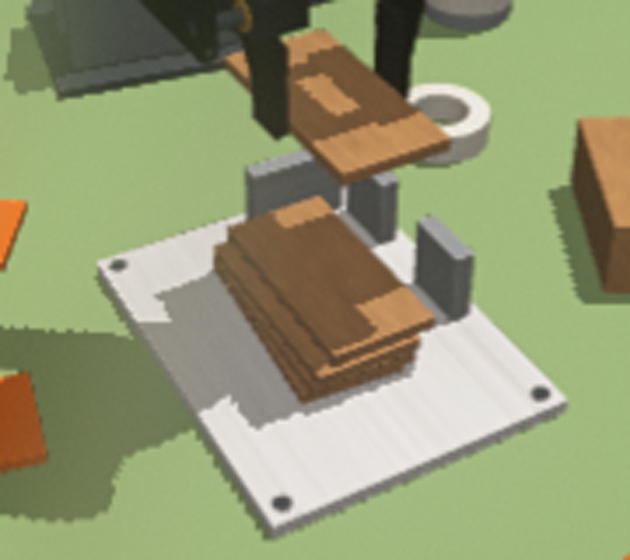

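View pics/i_wrist.png

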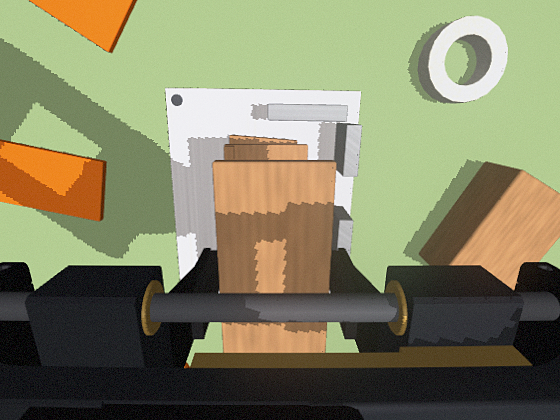

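Call:
{"fn": "send_rows", "kwargs": {
  "deltas": [
    {"tx": -0.37, "ty": -0.18, "tz": 2, "rx": 0, "ry": 0, "rz": 0.005},
    {"tx": -0.37, "ty": -0.18, "tz": 5, "rx": 0, "ry": 0, "rz": 0.005},
    {"tx": -0.37, "ty": -0.18, "tz": 7.5, "rx": 0, "ry": 0, "rz": 0.005},
    {"tx": -0.37, "ty": -0.18, "tz": 8.1, "rx": 0, "ry": 0, "rz": 0.005},
    {"tx": -0.37, "ty": -0.18, "tz": 8.1, "rx": 0, "ry": 0, "rz": 0.005}
  ]
}}

```text
time: 10.02
position: [0.5778, -0.182, 0.0271]
tool_rot: [0.596, 0.803, -0.002, -0.003]
ft_force: [0.3, 0.0, -0.8]
grip_width: 0.0597
```

Call:
{"fn": "send_rows", "kwargs": {
  "deltas": [
    {"tx": 0, "ty": 0, "tz": 0, "rx": 0, "ry": 0, "rz": 0},
    {"tx": 0, "ty": 0, "tz": 0, "rx": 0, "ry": 0, "rz": 0},
    {"tx": 0, "ty": 0, "tz": 0, "rx": 0, "ry": 0, "rz": 0},
    {"tx": 0, "ty": 0, "tz": 0, "rx": 0, "ry": 0, "rz": 0},
    {"tx": 0, "ty": 0, "tz": 0, "rx": 0, "ry": 0, "rz": 0}
  ]
}}

```text
time: 10.43
position: [0.5801, -0.1837, 0.0301]
tool_rot: [0.597, 0.802, -0.001, 0.001]
ft_force: [-0.3, -0.6, -1.2]
grip_width: 0.0592
```

```bash
python3 d3.py -5.4 0.8 42 0.5; python3 snap.py j scene side;python3 - <<'E'
import cv2
a=cv2.imread("pics/j_scene.png")[130:270,180:340]; b=cv2.imread("pics/j_side.png")[200:340,190:370]
cv2.imwrite("pics/j_sc.png",cv2.resize(a,None,fx=4,fy=4,interpolation=cv2.INTER_CUBIC))
cv2.imwrite("pics/j_sd.png",cv2.resize(b,None,fx=4,fy=4,interpolation=cv2.INTER_CUBIC))
E
```

```text
d cm [ 0.25 -0.    1.91] r [-0.001  0.002 -0.   ] | dist mm 19.2 deg 0.2 t 10.43
tip in jog mm [-5.3 -1.6 61.1] z dev deg 0.15 yaw off 0.49 F [-0.3 -0.6 -1.2] Fj [-0.4 -0.5 -1.2] w 0.0592
```

View pics/j_sd.png

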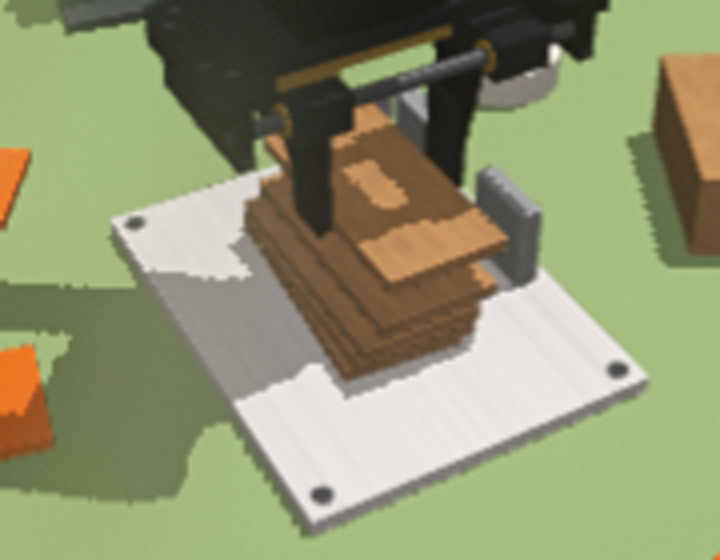

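View pics/j_sc.png

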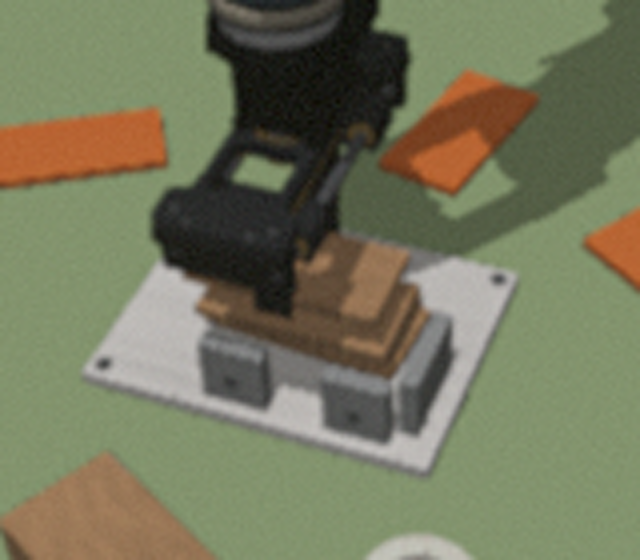

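Call:
{"fn": "send_rows", "kwargs": {
  "deltas": [
    {"tx": 0.2, "ty": 0, "tz": 0.6, "rx": 0, "ry": 0, "rz": 0},
    {"tx": 0.2, "ty": 0, "tz": 1.1, "rx": 0, "ry": 0, "rz": 0},
    {"tx": 0.2, "ty": 0, "tz": 1.5, "rx": 0, "ry": 0, "rz": 0},
    {"tx": 0.2, "ty": 0, "tz": 1.8, "rx": 0, "ry": 0, "rz": 0},
    {"tx": 0.2, "ty": 0, "tz": 1.8, "rx": 0, "ry": 0, "rz": 0}
  ]
}}

```text
time: 10.95
position: [0.5783, -0.1812, 0.01]
tool_rot: [0.597, 0.802, -0.001, -0.001]
ft_force: [-0.1, -0.4, -1.4]
grip_width: 0.0594
```

Call:
{"fn": "send_rows", "kwargs": {
  "deltas": [
    {"tx": 0, "ty": 0, "tz": 0, "rx": 0, "ry": 0, "rz": 0},
    {"tx": 0, "ty": 0, "tz": 0, "rx": 0, "ry": 0, "rz": 0},
    {"tx": 0, "ty": 0, "tz": 0, "rx": 0, "ry": 0, "rz": 0},
    {"tx": 0, "ty": 0, "tz": 0, "rx": 0, "ry": 0, "rz": 0}
  ]
}}

```text
time: 11.28
position: [0.5788, -0.1815, 0.011]
tool_rot: [0.597, 0.802, -0.001, -0.0]
ft_force: [-0.4, 0.1, -1.1]
grip_width: 0.0596
```

```bash
python3 d3.py -5.4 0.8 42 0.5
```

```text
d cm [ 0.    0.05 -0.  ] r [-0.003  0.001 -0.   ] | dist mm 0.5 deg 0.2 t 11.28
tip in jog mm [-5.8  0.8 42. ] z dev deg 0.16 yaw off 0.48 F [-0.4  0.1 -1.1] Fj [-0.4  0.2 -1.1] w 0.0596
```

Call:
{"fn": "send_rows", "kwargs": {
  "deltas": [
    {"tx": 0, "ty": 0, "tz": 0.05, "rx": 0, "ry": 0, "rz": 0},
    {"tx": 0, "ty": 0, "tz": 0.1, "rx": 0, "ry": 0, "rz": 0},
    {"tx": 0, "ty": 0, "tz": 0.12, "rx": 0, "ry": 0, "rz": 0},
    {"tx": 0, "ty": 0, "tz": 0.12, "rx": 0, "ry": 0, "rz": 0}
  ]
}}

```text
time: 11.62
position: [0.5787, -0.1815, 0.0097]
tool_rot: [0.597, 0.802, -0.001, -0.0]
ft_force: [-0.2, -0.0, -1.1]
grip_width: 0.0596
```

Call:
{"fn": "send_rows", "kwargs": {
  "deltas": [
    {"tx": 0, "ty": 0, "tz": 0.03, "rx": 0, "ry": 0, "rz": 0},
    {"tx": 0, "ty": 0, "tz": 0.06, "rx": 0, "ry": 0, "rz": 0},
    {"tx": 0, "ty": 0, "tz": 0.06, "rx": 0, "ry": 0, "rz": 0}
  ]
}}

```text
time: 11.87
position: [0.5788, -0.1815, 0.0096]
tool_rot: [0.597, 0.802, -0.001, -0.0]
ft_force: [-1.2, 0.2, 2.5]
grip_width: 0.0594
```

Call:
{"fn": "send_rows", "kwargs": {
  "deltas": [
    {"tx": 0, "ty": 0, "tz": 0, "rx": 0, "ry": 0, "rz": 0},
    {"tx": 0, "ty": 0, "tz": 0, "rx": 0, "ry": 0, "rz": 0},
    {"tx": 0, "ty": 0, "tz": 0, "rx": 0, "ry": 0, "rz": 0},
    {"tx": 0, "ty": 0, "tz": 0, "rx": 0, "ry": 0, "rz": 0}
  ],
  "claw": 7.0
}}

```text
time: 12.2
position: [0.5788, -0.1815, 0.009]
tool_rot: [0.597, 0.802, -0.001, -0.0]
ft_force: [0.6, 0.0, 0.2]
grip_width: 0.0692
```

Call:
{"fn": "send_rows", "kwargs": {
  "deltas": [
    {"tx": 0, "ty": 0, "tz": -1, "rx": 0, "ry": 0, "rz": 0},
    {"tx": 0, "ty": 0, "tz": -3, "rx": 0, "ry": 0, "rz": 0},
    {"tx": 0, "ty": 0, "tz": -6, "rx": 0, "ry": 0, "rz": 0},
    {"tx": 0, "ty": 0, "tz": -9, "rx": 0, "ry": 0, "rz": 0},
    {"tx": 0, "ty": 0, "tz": -9, "rx": 0, "ry": 0, "rz": 0}
  ]
}}

```text
time: 12.62
position: [0.5832, -0.1833, 0.1056]
tool_rot: [0.597, 0.802, -0.0, 0.006]
ft_force: [0.3, -0.1, 0.3]
grip_width: 0.0703
```

```bash
python3 d3.py -5.4 0.8 42 0.5;python3 snap.py k scene side wrist;python3 - <<'E'
import cv2
a=cv2.imread("pics/k_scene.png")[130:270,180:340]; b=cv2.imread("pics/k_side.png")[200:340,190:370]
cv2.imwrite("pics/k_sc.png",cv2.resize(a,None,fx=4,fy=4,interpolation=cv2.INTER_CUBIC))
cv2.imwrite("pics/k_sd.png",cv2.resize(b,None,fx=4,fy=4,interpolation=cv2.INTER_CUBIC))
E
```

```text
d cm [ 0.39 -0.37  9.46] r [0.006 0.009 0.   ] | dist mm 94.7 deg 0.6 t 12.62
tip in jog mm [ -2.4  -1.9 136.6] z dev deg 0.64 yaw off 0.5 F [ 0.3 -0.1  0.3] Fj [ 0.3 -0.2  0.3] w 0.0703
```

View pics/k_sd.png

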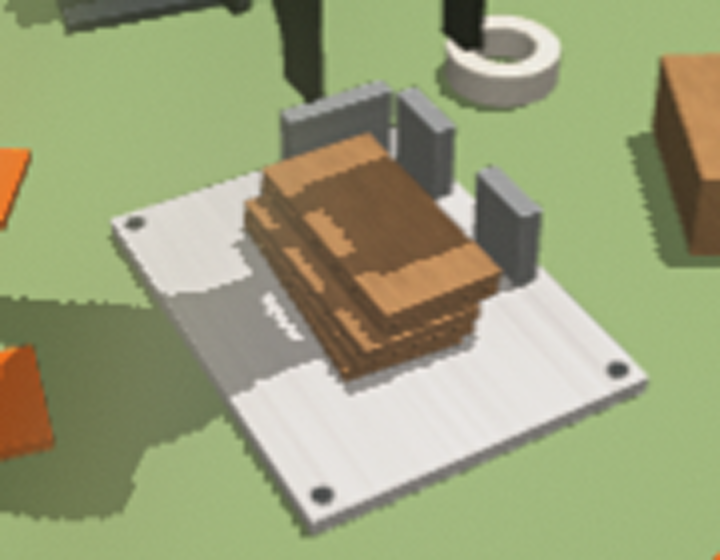

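View pics/k_wrist.png

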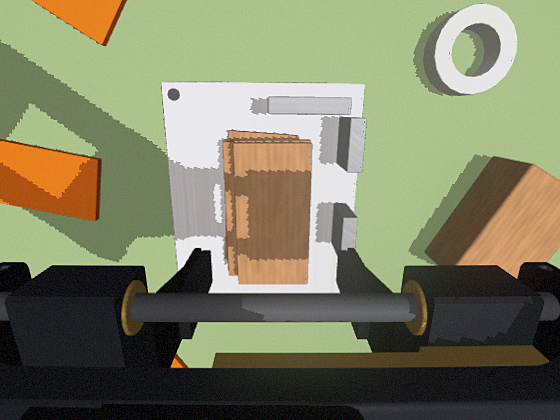

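```bash
python3 d3.py -82 2 110 -90
```

```text
d cm [ 0.17 -7.62  2.09] r [-1.000e-03  3.000e-03  1.579e+00] | dist mm 79.0 deg 90.5 t 12.77
tip in jog mm [ -5.7   1.1 130.7] z dev deg 0.15 yaw off 0.49 F [ 0.4  0.3 -0.7] Fj [ 0.5  0.2 -0.7] w 0.0701
```

Call:
{"fn": "send_rows", "kwargs": {
  "deltas": [
    {"tx": 0, "ty": -7.6, "tz": 2, "rx": 0, "ry": 0, "rz": 1.579},
    {"tx": 0, "ty": -7.6, "tz": 2, "rx": 0, "ry": 0, "rz": 1.579},
    {"tx": 0, "ty": -7.6, "tz": 2, "rx": 0, "ry": 0, "rz": 1.579},
    {"tx": 0, "ty": -7.6, "tz": 2, "rx": 0, "ry": 0, "rz": 1.579},
    {"tx": 0, "ty": -7.6, "tz": 2, "rx": 0, "ry": 0, "rz": 1.579}
  ],
  "claw": 7.0
}}

```text
time: 13.18
position: [0.504, -0.2026, 0.0776]
tool_rot: [0.817, 0.577, -0.002, -0.002]
ft_force: [-0.2, -0.1, 0.0]
grip_width: 0.0701
```

```bash
python3 d3.py -82 2 110 -90
```

```text
d cm [ 0.14  0.1  -0.14] r [-0.005  0.004  0.947] | dist mm 2.2 deg 54.3 t 13.18
tip in jog mm [-83.5   1.4 108.6] z dev deg 0.36 yaw off -35.75 F [-0.2 -0.1  0. ] Fj [-0.2 -0.1  0. ] w 0.0701
```

Call:
{"fn": "send_rows", "kwargs": {
  "deltas": [
    {"tx": 0, "ty": 0, "tz": 0, "rx": 0, "ry": 0, "rz": 0.947},
    {"tx": 0, "ty": 0, "tz": 0, "rx": 0, "ry": 0, "rz": 0.947},
    {"tx": 0, "ty": 0, "tz": 0, "rx": 0, "ry": 0, "rz": 0.947},
    {"tx": 0, "ty": 0, "tz": 0, "rx": 0, "ry": 0, "rz": 0.947},
    {"tx": 0, "ty": 0, "tz": 0, "rx": 0, "ry": 0, "rz": 0.947}
  ]
}}

```text
time: 13.6
position: [0.5048, -0.2024, 0.0778]
tool_rot: [0.954, 0.299, -0.003, -0.001]
ft_force: [0.6, 0.7, 0.6]
grip_width: 0.0699
```

```bash
python3 d3.py -82 2 60 -90
```

```text
d cm [ 0.12 -0.02  4.88] r [-0.003  0.005  0.323] | dist mm 48.8 deg 18.5 t 13.6
tip in jog mm [-82.6   1.3 108.8] z dev deg 0.32 yaw off -71.49 F [0.6 0.7 0.6] Fj [0.7 0.5 0.6] w 0.0699
```

Call:
{"fn": "send_rows", "kwargs": {
  "deltas": [
    {"tx": 0, "ty": 0, "tz": 1, "rx": 0, "ry": 0, "rz": 0.323},
    {"tx": 0, "ty": 0, "tz": 3, "rx": 0, "ry": 0, "rz": 0.323},
    {"tx": 0, "ty": 0, "tz": 4.8, "rx": 0, "ry": 0, "rz": 0.323},
    {"tx": 0, "ty": 0, "tz": 4.8, "rx": 0, "ry": 0, "rz": 0.323},
    {"tx": 0, "ty": 0, "tz": 4.8, "rx": 0, "ry": 0, "rz": 0.323}
  ]
}}

```text
time: 14.02
position: [0.5043, -0.2022, 0.0296]
tool_rot: [0.989, 0.145, -0.003, -0.001]
ft_force: [-0.4, -0.6, 0.2]
grip_width: 0.0701
```

```bash
python3 d3.py -82 2 14 -90; python3 snap.py l wrist side
```

```text
d cm [ 0.15 -0.01  4.66] r [-0.003  0.006  0.008] | dist mm 46.6 deg 0.6 t 14.02
tip in jog mm [-83.1   1.7  60.6] z dev deg 0.39 yaw off -89.52 F [-0.4 -0.6  0.2] Fj [-0.6 -0.5  0.2] w 0.0701
```

View pics/l_wrist.png

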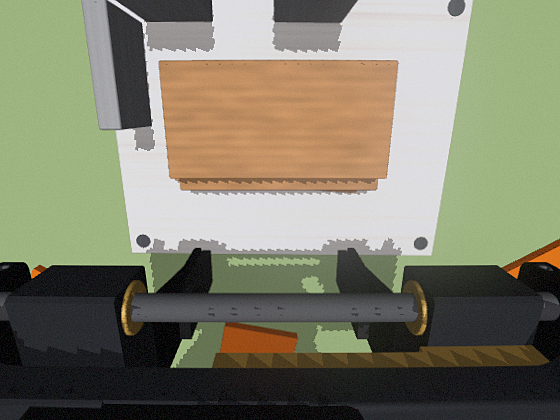

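View pics/l_side.png

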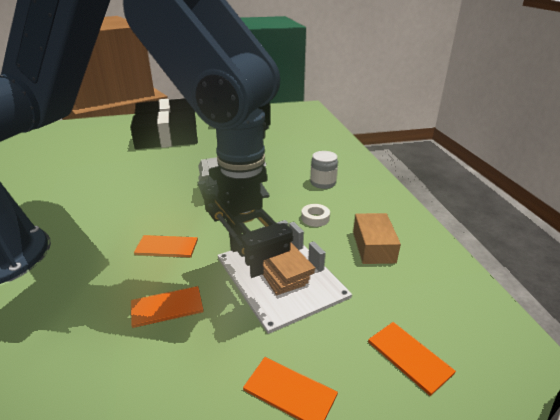

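Call:
{"fn": "send_rows", "kwargs": {
  "deltas": [
    {"tx": 0.1, "ty": 0, "tz": 1.5, "rx": 0, "ry": 0.005, "rz": 0.008},
    {"tx": 0.1, "ty": 0, "tz": 3, "rx": 0, "ry": 0.005, "rz": 0.008},
    {"tx": 0.1, "ty": 0, "tz": 4, "rx": 0, "ry": 0.005, "rz": 0.008},
    {"tx": 0.1, "ty": 0, "tz": 4.2, "rx": 0, "ry": 0.005, "rz": 0.008},
    {"tx": 0.1, "ty": 0, "tz": 4.2, "rx": 0, "ry": 0.005, "rz": 0.008}
  ]
}}

```text
time: 14.53
position: [0.5067, -0.203, -0.0108]
tool_rot: [0.99, 0.141, 0.001, 0.0]
ft_force: [-0.4, 0.1, 0.7]
grip_width: 0.0702
```

Call:
{"fn": "send_rows", "kwargs": {
  "deltas": [
    {"tx": 0, "ty": 0, "tz": 0, "rx": 0, "ry": 0, "rz": 0},
    {"tx": 0, "ty": 0, "tz": 0, "rx": 0, "ry": 0, "rz": 0},
    {"tx": 0, "ty": 0, "tz": 0, "rx": 0, "ry": 0, "rz": 0},
    {"tx": 0, "ty": 0, "tz": 0, "rx": 0, "ry": 0, "rz": 0}
  ]
}}

```text
time: 14.87
position: [0.5073, -0.2033, -0.0101]
tool_rot: [0.99, 0.14, 0.002, 0.001]
ft_force: [0.2, 1.1, 0.3]
grip_width: 0.0697
```

```bash
python3 d3.py -60 2 14 -90
```

```text
d cm [ 2.06 -0.22  0.7 ] r [ 0.002 -0.003 -0.002] | dist mm 21.9 deg 0.2 t 14.87
tip in jog mm [-80.8  -0.1  20.9] z dev deg 0.21 yaw off -90.09 F [0.2 1.1 0.3] Fj [0.5 1.  0.3] w 0.0697
```

Call:
{"fn": "send_rows", "kwargs": {
  "deltas": [
    {"tx": 0, "ty": -0.2, "tz": 0.3, "rx": 0, "ry": 0, "rz": 0},
    {"tx": 0.5, "ty": -0.2, "tz": 0.6, "rx": 0, "ry": 0, "rz": 0},
    {"tx": 1.0, "ty": -0.2, "tz": 0.65, "rx": 0, "ry": 0, "rz": 0},
    {"tx": 1.6, "ty": -0.2, "tz": 0.65, "rx": 0, "ry": 0, "rz": 0},
    {"tx": 2.0, "ty": -0.2, "tz": 0.65, "rx": 0, "ry": 0, "rz": 0}
  ]
}}

```text
time: 15.28
position: [0.5265, -0.1955, -0.0172]
tool_rot: [0.99, 0.141, 0.001, 0.0]
ft_force: [-1.7, -1.0, -0.6]
grip_width: 0.0699
```

Call:
{"fn": "send_rows", "kwargs": {
  "deltas": [
    {"tx": 0.5, "ty": 0, "tz": 0, "rx": 0, "ry": 0, "rz": 0},
    {"tx": 1, "ty": 0, "tz": 0, "rx": 0, "ry": 0, "rz": 0},
    {"tx": 1.5, "ty": 0, "tz": 0, "rx": 0, "ry": 0, "rz": 0},
    {"tx": 2, "ty": 0, "tz": 0, "rx": 0, "ry": 0, "rz": 0},
    {"tx": 2.5, "ty": 0, "tz": 0, "rx": 0, "ry": 0, "rz": 0}
  ]
}}

```text
time: 15.7
position: [0.5498, -0.1884, -0.0172]
tool_rot: [0.99, 0.14, 0.001, 0.0]
ft_force: [-1.9, -0.1, -1.0]
grip_width: 0.07
```

```bash
python3 d3.py -21 2 14 -90; python3 snap.py m wrist
```

```text
d cm [ 1.46  0.03 -0.01] r [ 0.001 -0.002 -0.002] | dist mm 14.6 deg 0.1 t 15.7
tip in jog mm [-35.7   2.3  13.8] z dev deg 0.12 yaw off -90.09 F [-1.9 -0.1 -1. ] Fj [-1.9  0.4 -1. ] w 0.07
```

View pics/m_wrist.png

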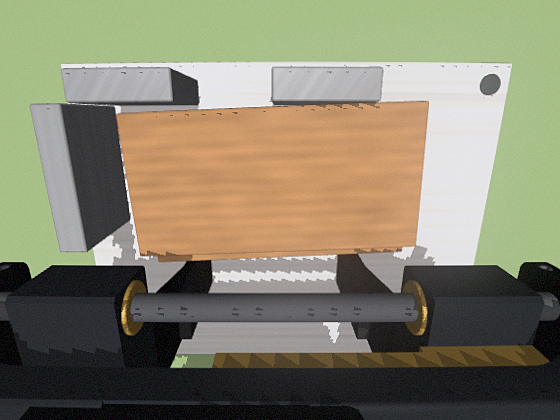

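Call:
{"fn": "send_rows", "kwargs": {
  "deltas": [
    {"tx": 0.4, "ty": 0, "tz": 0, "rx": 0, "ry": 0, "rz": 0},
    {"tx": 0.7, "ty": 0, "tz": 0, "rx": 0, "ry": 0, "rz": 0},
    {"tx": 1, "ty": 0, "tz": 0, "rx": 0, "ry": 0, "rz": 0},
    {"tx": 1.2, "ty": 0, "tz": 0, "rx": 0, "ry": 0, "rz": 0},
    {"tx": 1.3, "ty": 0, "tz": 0, "rx": 0, "ry": 0, "rz": 0}
  ]
}}

```text
time: 16.17
position: [0.5618, -0.1849, -0.0171]
tool_rot: [0.99, 0.141, 0.001, 0.0]
ft_force: [-3.6, -1.4, 0.6]
grip_width: 0.0702
```

```bash
python3 d3.py -21 2 14 -90; python3 snap.py n wrist
```

```text
d cm [ 0.22  0.02 -0.01] r [ 0.001 -0.001 -0.001] | dist mm 2.2 deg 0.1 t 16.17
tip in jog mm [-23.2   2.2  13.9] z dev deg 0.09 yaw off -90.08 F [-3.6 -1.4  0.6] Fj [-3.8 -0.3  0.6] w 0.0702
```

View pics/n_wrist.png

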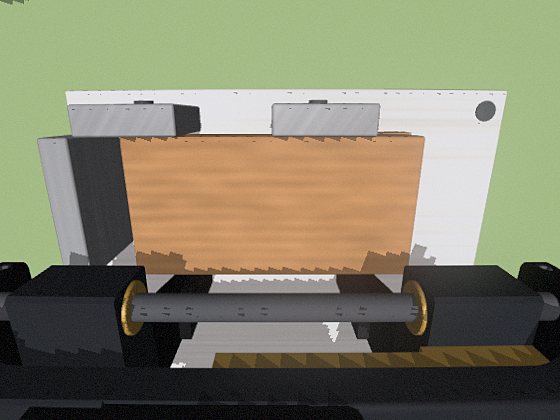

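Call:
{"fn": "send_rows", "kwargs": {
  "deltas": [
    {"tx": 0.1, "ty": 0, "tz": 0, "rx": 0, "ry": 0, "rz": 0},
    {"tx": 0.2, "ty": 0, "tz": 0, "rx": 0, "ry": 0, "rz": 0},
    {"tx": 0.2, "ty": 0, "tz": 0, "rx": 0, "ry": 0, "rz": 0}
  ]
}}

```text
time: 16.47
position: [0.5636, -0.1843, -0.0171]
tool_rot: [0.99, 0.14, 0.001, 0.0]
ft_force: [-2.8, -0.3, 0.8]
grip_width: 0.0699
```

Call:
{"fn": "send_rows", "kwargs": {
  "deltas": [
    {"tx": 0.1, "ty": 0, "tz": 0, "rx": 0, "ry": 0, "rz": 0},
    {"tx": 0.1, "ty": 0, "tz": 0, "rx": 0, "ry": 0, "rz": 0},
    {"tx": 0.1, "ty": 0, "tz": 0, "rx": 0, "ry": 0, "rz": 0}
  ]
}}

```text
time: 16.72
position: [0.5637, -0.1842, -0.0171]
tool_rot: [0.99, 0.141, -0.0, -0.0]
ft_force: [-5.9, -1.7, 1.7]
grip_width: 0.0701
```

```bash
python3 d3.py -21 2 14 -90
```

```text
d cm [ 0.02  0.04 -0.01] r [-0.    -0.    -0.001] | dist mm 0.5 deg 0.1 t 16.72
tip in jog mm [-21.2   2.4  13.9] z dev deg 0.0 yaw off -90.05 F [-5.9 -1.7  1.7] Fj [-6.1 -0.   1.7] w 0.0701
```

Call:
{"fn": "send_rows", "kwargs": {
  "deltas": [
    {"tx": 0.1, "ty": 0, "tz": 0, "rx": 0, "ry": 0, "rz": 0},
    {"tx": 0.15, "ty": 0, "tz": 0, "rx": 0, "ry": 0, "rz": 0},
    {"tx": 0.15, "ty": 0, "tz": 0, "rx": 0, "ry": 0, "rz": 0}
  ]
}}

```text
time: 16.97
position: [0.5636, -0.1842, -0.0171]
tool_rot: [0.99, 0.141, -0.001, -0.0]
ft_force: [-8.6, -4.1, 3.1]
grip_width: 0.0701
```

```bash
python3 d3.py -30 2 14 -90;  python3 snap.py p scene side wrist;python3 - <<'E'
import cv2
a=cv2.imread("pics/p_scene.png")[150:270,190:330]
cv2.imwrite("pics/p_sc.png",cv2.resize(a,None,fx=5,fy=5,interpolation=cv2.INTER_CUBIC))
E
```

```text
d cm [-0.87  0.05 -0.01] r [-0.001  0.003 -0.001] | dist mm 8.7 deg 0.2 t 16.97
tip in jog mm [-21.2   2.5  13.9] z dev deg 0.17 yaw off -90.03 F [-8.6 -4.1  3.1] Fj [-9.4 -1.6  3.1] w 0.0701
```

View pics/p_sc.png

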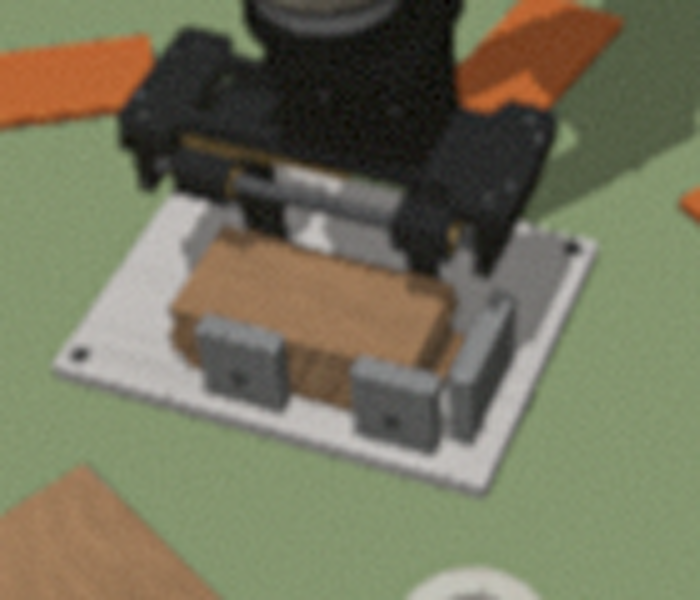

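View pics/p_wrist.png

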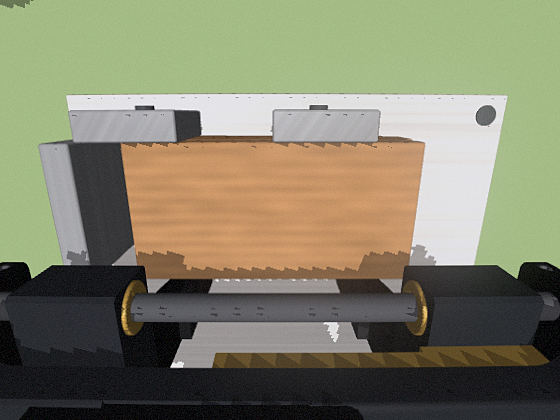

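Call:
{"fn": "send_rows", "kwargs": {
  "deltas": [
    {"tx": -1.2, "ty": 0, "tz": 0, "rx": 0, "ry": 0, "rz": 0},
    {"tx": -2.5, "ty": 0, "tz": 0, "rx": 0, "ry": 0, "rz": 0},
    {"tx": -3, "ty": 0, "tz": -3, "rx": 0, "ry": 0, "rz": 0},
    {"tx": -3, "ty": 0, "tz": -6, "rx": 0, "ry": 0, "rz": 0},
    {"tx": -3, "ty": 0, "tz": -8, "rx": 0, "ry": 0, "rz": 0}
  ]
}}

```text
time: 17.53
position: [0.5394, -0.1931, 0.0651]
tool_rot: [0.99, 0.14, 0.004, 0.002]
ft_force: [1.0, -0.3, 0.4]
grip_width: 0.0697
```

```bash
python3 d3.py 20 -98 90 0
```

```text
d cm [6.72 9.84 0.7 ] r [ 0.008 -0.002 -1.574] | dist mm 119.4 deg 90.2 t 17.53
tip in jog mm [-47.2   0.7  96.1] z dev deg 0.45 yaw off -90.17 F [ 1.  -0.3  0.4] Fj [ 0.8 -0.5  0.4] w 0.0697
```

Call:
{"fn": "send_rows", "kwargs": {
  "deltas": [
    {"tx": 6.7, "ty": 9.8, "tz": 0, "rx": 0.008, "ry": 0, "rz": -1.574},
    {"tx": 6.7, "ty": 9.8, "tz": 0, "rx": 0.008, "ry": 0, "rz": -1.574},
    {"tx": 6.7, "ty": 9.8, "tz": 0, "rx": 0.008, "ry": 0, "rz": -1.574},
    {"tx": 6.7, "ty": 9.8, "tz": 0, "rx": 0.008, "ry": 0, "rz": -1.574},
    {"tx": 6.7, "ty": 9.8, "tz": 0, "rx": 0.008, "ry": 0, "rz": -1.574}
  ],
  "claw": 3.0
}}

```text
time: 17.95
position: [0.6328, -0.2702, 0.0638]
tool_rot: [0.898, 0.44, 0.003, 0.002]
ft_force: [-0.4, -0.1, -0.5]
grip_width: 0.0441
```

```bash
python3 d3.py 20 -98 90 0
```

```text
d cm [-0.01 -0.19  0.48] r [ 0.007 -0.001 -0.943] | dist mm 5.2 deg 54.0 t 17.95
tip in jog mm [ 20.9 -99.4  94.8] z dev deg 0.41 yaw off -54.01 F [-0.4 -0.1 -0.5] Fj [-0.4  0.  -0.5] w 0.0441
```

Call:
{"fn": "send_rows", "kwargs": {
  "deltas": [
    {"tx": 0, "ty": -0.1, "tz": 0.3, "rx": 0.007, "ry": 0, "rz": -0.943},
    {"tx": 0, "ty": -0.1, "tz": 0.3, "rx": 0.007, "ry": 0, "rz": -0.943},
    {"tx": 0, "ty": -0.1, "tz": 0.3, "rx": 0.007, "ry": 0, "rz": -0.943},
    {"tx": 0, "ty": -0.1, "tz": 0.3, "rx": 0.007, "ry": 0, "rz": -0.943},
    {"tx": 0, "ty": -0.1, "tz": 0.3, "rx": 0.007, "ry": 0, "rz": -0.943}
  ]
}}

```text
time: 18.37
position: [0.6299, -0.2674, 0.0605]
tool_rot: [0.719, 0.695, 0.001, -0.001]
ft_force: [-0.3, -0.6, -0.4]
grip_width: 0.0306
```

```bash
python3 d3.py 20 -98 40 0
```

```text
d cm [-0.18  0.14  5.15] r [ 0.    -0.003 -0.317] | dist mm 51.6 deg 18.1 t 18.37
tip in jog mm [ 19.1 -96.   91.5] z dev deg 0.17 yaw off -18.15 F [-0.3 -0.6 -0.4] Fj [-0.4 -0.5 -0.4] w 0.0306
```

Call:
{"fn": "send_rows", "kwargs": {
  "deltas": [
    {"tx": 0, "ty": 0, "tz": 1, "rx": 0, "ry": -0.003, "rz": -0.317},
    {"tx": 0, "ty": 0, "tz": 3, "rx": 0, "ry": -0.003, "rz": -0.317},
    {"tx": 0, "ty": 0, "tz": 5, "rx": 0, "ry": -0.003, "rz": -0.317},
    {"tx": 0, "ty": 0, "tz": 6.5, "rx": 0, "ry": -0.003, "rz": -0.317},
    {"tx": 0, "ty": 0, "tz": 6.8, "rx": 0, "ry": -0.003, "rz": -0.317}
  ]
}}

```text
time: 18.78
position: [0.6274, -0.2658, -0.0105]
tool_rot: [0.603, 0.798, -0.0, -0.003]
ft_force: [-0.0, 0.1, -0.0]
grip_width: 0.03
```

Call:
{"fn": "send_rows", "kwargs": {
  "deltas": [
    {"tx": 0, "ty": 0, "tz": 0, "rx": 0, "ry": 0, "rz": 0},
    {"tx": 0, "ty": 0, "tz": 0, "rx": 0, "ry": 0, "rz": 0},
    {"tx": 0, "ty": 0, "tz": 0, "rx": 0, "ry": 0, "rz": 0}
  ]
}}

```text
time: 19.03
position: [0.6294, -0.2675, -0.0064]
tool_rot: [0.602, 0.798, -0.0, 0.0]
ft_force: [0.5, -0.3, -0.2]
grip_width: 0.0299
```

```bash
python3 d3.py 20 -80 14 0; python3 snap.py q wrist
```

```text
d cm [1.59 0.13 1.06] r [-0.     0.001 -0.006] | dist mm 19.1 deg 0.3 t 19.03
tip in jog mm [ 18.6 -95.9  24.6] z dev deg 0.04 yaw off -0.32 F [ 0.5 -0.3 -0.2] Fj [ 0.4 -0.5 -0.2] w 0.0299
```

View pics/q_wrist.png

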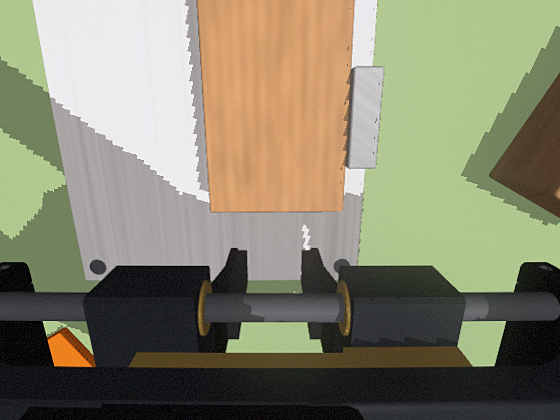

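Call:
{"fn": "send_rows", "kwargs": {
  "deltas": [
    {"tx": 0.2, "ty": 0.1, "tz": 0.5, "rx": 0, "ry": 0, "rz": -0.006},
    {"tx": 0.5, "ty": 0.1, "tz": 0.9, "rx": 0, "ry": 0, "rz": -0.006},
    {"tx": 1, "ty": 0.1, "tz": 1.05, "rx": 0, "ry": 0, "rz": -0.006},
    {"tx": 1.5, "ty": 0.1, "tz": 1.05, "rx": 0, "ry": 0, "rz": -0.006},
    {"tx": 2, "ty": 0.1, "tz": 1.05, "rx": 0, "ry": 0, "rz": -0.006}
  ]
}}

```text
time: 19.5
position: [0.6229, -0.2463, -0.0186]
tool_rot: [0.6, 0.8, -0.001, -0.002]
ft_force: [-0.4, -0.2, -0.3]
grip_width: 0.0296
```

Call:
{"fn": "send_rows", "kwargs": {
  "deltas": [
    {"tx": 0.4, "ty": 0, "tz": 0, "rx": 0, "ry": 0, "rz": 0},
    {"tx": 0.8, "ty": 0, "tz": 0, "rx": 0, "ry": 0, "rz": 0},
    {"tx": 1.2, "ty": 0, "tz": 0, "rx": 0, "ry": 0, "rz": 0},
    {"tx": 1.5, "ty": 0, "tz": 0, "rx": 0, "ry": 0, "rz": 0},
    {"tx": 1.8, "ty": 0, "tz": 0, "rx": 0, "ry": 0, "rz": 0}
  ]
}}

```text
time: 19.92
position: [0.6185, -0.23, -0.0181]
tool_rot: [0.6, 0.8, -0.001, -0.001]
ft_force: [0.2, -1.0, -0.5]
grip_width: 0.0299
```

```bash
python3 d3.py 20 -51 14 0
```

```text
d cm [ 0.59  0.14 -0.11] r [-0.002 -0.001  0.001] | dist mm 6.1 deg 0.2 t 19.92
tip in jog mm [ 18.7 -56.9  12.9] z dev deg 0.15 yaw off 0.04 F [ 0.2 -1.  -0.5] Fj [-0.1 -1.  -0.5] w 0.0299
```

Call:
{"fn": "send_rows", "kwargs": {
  "deltas": [
    {"tx": 0.2, "ty": 0.1, "tz": -0.1, "rx": 0, "ry": 0, "rz": 0},
    {"tx": 0.35, "ty": 0.1, "tz": -0.1, "rx": 0, "ry": 0, "rz": 0},
    {"tx": 0.5, "ty": 0.1, "tz": -0.1, "rx": 0, "ry": 0, "rz": 0},
    {"tx": 0.6, "ty": 0.1, "tz": -0.1, "rx": 0, "ry": 0, "rz": 0},
    {"tx": 0.6, "ty": 0.1, "tz": -0.1, "rx": 0, "ry": 0, "rz": 0}
  ]
}}

```text
time: 20.33
position: [0.6178, -0.2242, -0.0171]
tool_rot: [0.6, 0.8, -0.001, -0.001]
ft_force: [-0.7, -1.9, -0.6]
grip_width: 0.03
```

```bash
python3 d3.py 20 -51 14 0
```

```text
d cm [ 0.01  0.04 -0.01] r [-0.002 -0.001  0.001] | dist mm 0.4 deg 0.2 t 20.33
tip in jog mm [ 19.7 -51.2  13.9] z dev deg 0.16 yaw off 0.03 F [-0.7 -1.9 -0.6] Fj [-1.2 -1.6 -0.6] w 0.03
```

Call:
{"fn": "send_rows", "kwargs": {
  "deltas": [
    {"tx": 0.1, "ty": 0, "tz": 0, "rx": 0, "ry": 0, "rz": 0},
    {"tx": 0.15, "ty": 0, "tz": 0, "rx": 0, "ry": 0, "rz": 0},
    {"tx": 0.15, "ty": 0, "tz": 0, "rx": 0, "ry": 0, "rz": 0}
  ]
}}

```text
time: 20.58
position: [0.6176, -0.223, -0.0171]
tool_rot: [0.6, 0.8, -0.001, -0.001]
ft_force: [0.3, -3.4, 0.3]
grip_width: 0.0299
```

Call:
{"fn": "send_rows", "kwargs": {
  "deltas": [
    {"tx": 0.1, "ty": 0, "tz": 0, "rx": 0, "ry": 0, "rz": 0},
    {"tx": 0.1, "ty": 0, "tz": 0, "rx": 0, "ry": 0, "rz": 0},
    {"tx": 0.1, "ty": 0, "tz": 0, "rx": 0, "ry": 0, "rz": 0}
  ]
}}

```text
time: 20.83
position: [0.6177, -0.2231, -0.017]
tool_rot: [0.6, 0.8, -0.001, -0.0]
ft_force: [-0.2, -4.9, 0.0]
grip_width: 0.0299
```

```bash
python3 d3.py 20 -51 14 0
```

```text
d cm [-0.1   0.02 -0.  ] r [-0.002  0.001  0.001] | dist mm 1.0 deg 0.1 t 20.83
tip in jog mm [ 19.8 -50.   14. ] z dev deg 0.12 yaw off 0.04 F [-0.2 -4.9  0. ] Fj [-1.6 -4.7  0. ] w 0.0299
```

Call:
{"fn": "send_rows", "kwargs": {
  "deltas": [
    {"tx": 0.1, "ty": 0, "tz": 0, "rx": 0, "ry": 0, "rz": 0},
    {"tx": 0.2, "ty": 0, "tz": 0, "rx": 0, "ry": 0, "rz": 0},
    {"tx": 0.2, "ty": 0, "tz": 0, "rx": 0, "ry": 0, "rz": 0}
  ]
}}

```text
time: 21.08
position: [0.6178, -0.2232, -0.0167]
tool_rot: [0.6, 0.8, -0.002, 0.002]
ft_force: [-0.1, -9.9, -2.1]
grip_width: 0.0298
```

```bash
python3 d3.py 20 -60 14 0;  python3 snap.py r scene side wrist;python3 - <<'E'
import cv2
a=cv2.imread("pics/r_scene.png")[150:270,190:330];b=cv2.imread("pics/r_side.png")[200:340,200:360]
cv2.imwrite("pics/r_sc.png",cv2.resize(a,None,fx=5,fy=5,interpolation=cv2.INTER_CUBIC))
E
```

```text
d cm [-0.99  0.01  0.03] r [-0.001  0.005  0.001] | dist mm 9.9 deg 0.3 t 21.08
tip in jog mm [ 20.  -50.   14.3] z dev deg 0.27 yaw off 0.07 F [-0.1 -9.9 -2.1] Fj [-2.8 -9.5 -2.1] w 0.0298
```

View pics/r_sc.png

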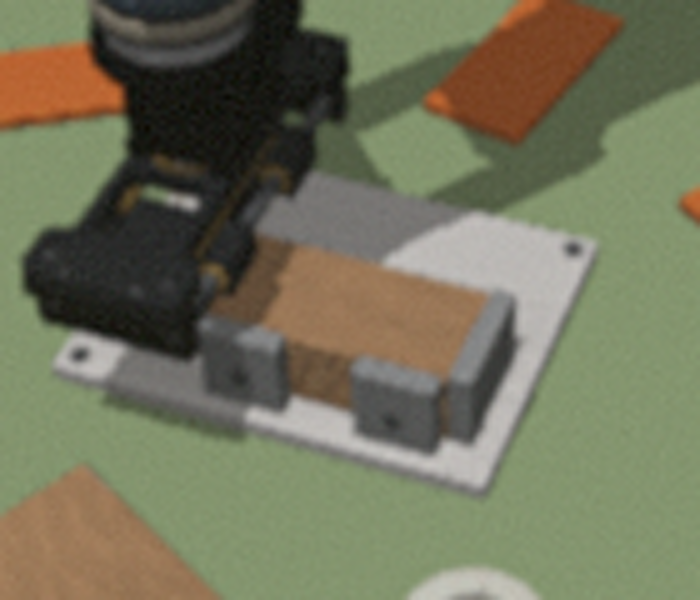

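View pics/r_wrist.png

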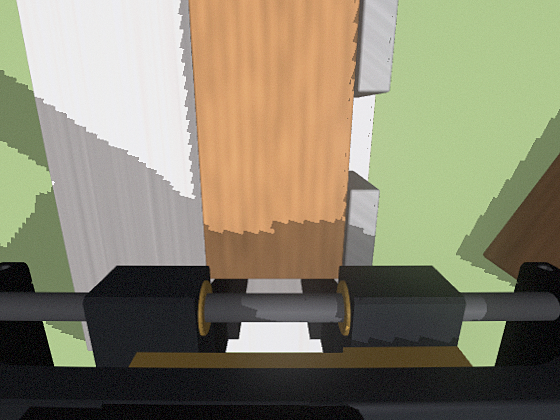

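Call:
{"fn": "send_rows", "kwargs": {
  "deltas": [
    {"tx": -1, "ty": 0, "tz": 0, "rx": 0, "ry": 0, "rz": 0},
    {"tx": -2.5, "ty": 0, "tz": 0, "rx": 0, "ry": 0, "rz": 0},
    {"tx": -3, "ty": 0, "tz": -3, "rx": 0, "ry": 0, "rz": 0},
    {"tx": -3, "ty": 0, "tz": -6, "rx": 0, "ry": 0, "rz": 0},
    {"tx": -3, "ty": 0, "tz": -8, "rx": 0, "ry": 0, "rz": 0}
  ]
}}

```text
time: 21.65
position: [0.6254, -0.2482, 0.0642]
tool_rot: [0.6, 0.8, 0.0, -0.002]
ft_force: [0.6, -0.2, 0.5]
grip_width: 0.0302
```

```bash
python3 d3.py -60 20 90 -90; python3 snap.py s side; python3 - <<'E'
import cv2
b=cv2.imread("pics/s_side.png")[200:340,190:370]
cv2.imwrite("pics/s_sd.png",cv2.resize(b,None,fx=4,fy=4,interpolation=cv2.INTER_CUBIC))
E
```

```text
d cm [ 9.63 -8.02  0.57] r [-4.00e-03 -1.00e-03  1.57e+00] | dist mm 125.5 deg 90.0 t 21.65
tip in jog mm [ 20.3 -76.4  95.2] z dev deg 0.22 yaw off -0.03 F [ 0.6 -0.2  0.5] Fj [ 0.5 -0.4  0.5] w 0.0302
```

View pics/s_sd.png

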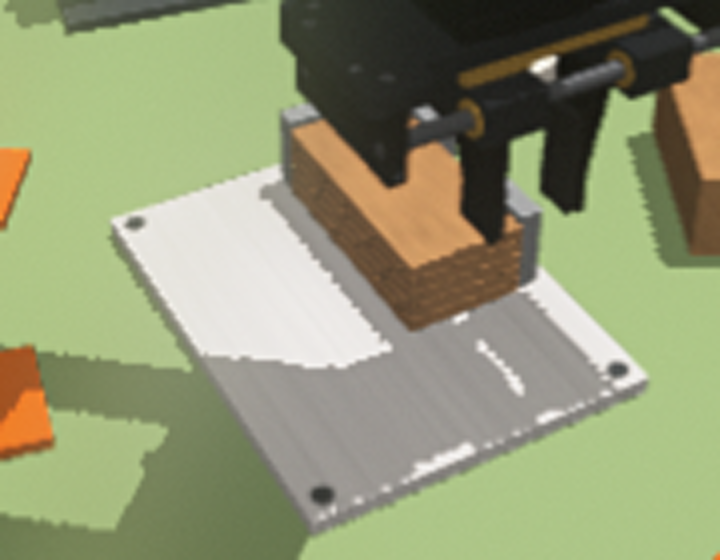

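Call:
{"fn": "send_rows", "kwargs": {
  "deltas": [
    {"tx": 9.6, "ty": -8.2, "tz": 0, "rx": 0, "ry": 0, "rz": 1.57},
    {"tx": 9.6, "ty": -8.2, "tz": 0, "rx": 0, "ry": 0, "rz": 1.57},
    {"tx": 9.6, "ty": -8.2, "tz": 0, "rx": 0, "ry": 0, "rz": 1.57},
    {"tx": 9.6, "ty": -8.2, "tz": 0, "rx": 0, "ry": 0, "rz": 1.57},
    {"tx": 9.6, "ty": -8.2, "tz": 0, "rx": 0, "ry": 0, "rz": 1.57}
  ],
  "claw": 7.0
}}

```text
time: 22.12
position: [0.5141, -0.1748, 0.0622]
tool_rot: [0.819, 0.574, -0.002, -0.006]
ft_force: [0.5, -0.9, 0.2]
grip_width: 0.0553
```

```bash
python3 d3.py -60 20 90 -90
```

```text
d cm [-0.07  0.81  0.31] r [-0.013  0.003  0.94 ] | dist mm 8.7 deg 53.9 t 22.12
tip in jog mm [-65.9  25.   93.2] z dev deg 0.72 yaw off -36.11 F [ 0.5 -0.9  0.2] Fj [ 0.3 -1.   0.2] w 0.0553
```

Call:
{"fn": "send_rows", "kwargs": {
  "deltas": [
    {"tx": -0.1, "ty": 0.6, "tz": 0, "rx": -0.01, "ry": 0, "rz": 0.94},
    {"tx": -0.1, "ty": 0.6, "tz": 0, "rx": -0.01, "ry": 0, "rz": 0.94},
    {"tx": -0.1, "ty": 0.6, "tz": 0, "rx": -0.01, "ry": 0, "rz": 0.94},
    {"tx": -0.1, "ty": 0.6, "tz": 0, "rx": -0.01, "ry": 0, "rz": 0.94},
    {"tx": -0.1, "ty": 0.6, "tz": 0, "rx": -0.01, "ry": 0, "rz": 0.94}
  ]
}}

```text
time: 22.53
position: [0.5241, -0.181, 0.0627]
tool_rot: [0.956, 0.295, 0.0, 0.0]
ft_force: [-1.0, 0.0, 1.0]
grip_width: 0.0697
```

```bash
python3 d3.py -60 20 22 -90
```

```text
d cm [-0.06 -0.39  7.17] r [ 0.001 -0.     0.315] | dist mm 71.8 deg 18.0 t 22.53
tip in jog mm [-58.3  16.6  93.7] z dev deg 0.04 yaw off -71.97 F [-1.  0.  1.] Fj [-0.9  0.3  1. ] w 0.0697
```

Call:
{"fn": "send_rows", "kwargs": {
  "deltas": [
    {"tx": -0.1, "ty": -0.4, "tz": 1, "rx": 0, "ry": 0, "rz": 0.315},
    {"tx": -0.1, "ty": -0.4, "tz": 3, "rx": 0, "ry": 0, "rz": 0.315},
    {"tx": -0.1, "ty": -0.4, "tz": 5, "rx": 0, "ry": 0, "rz": 0.315},
    {"tx": -0.1, "ty": -0.4, "tz": 7, "rx": 0, "ry": 0, "rz": 0.315},
    {"tx": -0.1, "ty": -0.4, "tz": 7, "rx": 0, "ry": 0, "rz": 0.315}
  ]
}}

```text
time: 22.95
position: [0.5188, -0.1774, -0.0103]
tool_rot: [0.99, 0.144, -0.002, -0.001]
ft_force: [-1.1, 0.8, -0.2]
grip_width: 0.0701
```

Call:
{"fn": "send_rows", "kwargs": {
  "deltas": [
    {"tx": 0, "ty": 0, "tz": 0, "rx": 0, "ry": 0, "rz": 0},
    {"tx": 0, "ty": 0, "tz": 0, "rx": 0, "ry": 0, "rz": 0},
    {"tx": 0, "ty": 0, "tz": 0, "rx": 0, "ry": 0, "rz": 0},
    {"tx": 0, "ty": 0, "tz": 0, "rx": 0, "ry": 0, "rz": 0}
  ]
}}

```text
time: 23.28
position: [0.5226, -0.18, -0.0058]
tool_rot: [0.99, 0.144, 0.002, 0.002]
ft_force: [-0.0, 0.3, 0.1]
grip_width: 0.07
```

```bash
python3 d3.py -24 20 14 -90
```

```text
d cm [ 3.54 -0.19  1.13] r [ 0.005 -0.003  0.006] | dist mm 37.3 deg 0.5 t 23.28
tip in jog mm [-59.5  18.1  25.2] z dev deg 0.32 yaw off -89.63 F [-0.   0.3  0.1] Fj [0.1 0.3 0.1] w 0.07
```

Call:
{"fn": "send_rows", "kwargs": {
  "deltas": [
    {"tx": 0, "ty": -0.2, "tz": 0.4, "rx": 0.003, "ry": 0, "rz": 0.006},
    {"tx": 0.5, "ty": -0.2, "tz": 0.8, "rx": 0.003, "ry": 0, "rz": 0.006},
    {"tx": 1.2, "ty": -0.2, "tz": 1.1, "rx": 0.003, "ry": 0, "rz": 0.006},
    {"tx": 2.2, "ty": -0.2, "tz": 1.1, "rx": 0.003, "ry": 0, "rz": 0.006},
    {"tx": 3.2, "ty": -0.2, "tz": 1.1, "rx": 0.003, "ry": 0, "rz": 0.006}
  ]
}}

```text
time: 23.7
position: [0.5529, -0.1684, -0.0182]
tool_rot: [0.99, 0.141, 0.001, 0.0]
ft_force: [0.1, -0.5, -0.1]
grip_width: 0.0702
```

```bash
python3 d3.py -21 20 14 -90
```

```text
d cm [ 0.61  0.06 -0.12] r [ 0.    -0.001  0.   ] | dist mm 6.3 deg 0.1 t 23.7
tip in jog mm [-27.2  20.6  12.8] z dev deg 0.06 yaw off -89.99 F [ 0.1 -0.5 -0.1] Fj [-0.  -0.5 -0.1] w 0.0702
```

Call:
{"fn": "send_rows", "kwargs": {
  "deltas": [
    {"tx": 0.2, "ty": 0, "tz": -0.1, "rx": 0, "ry": 0, "rz": 0},
    {"tx": 0.4, "ty": 0, "tz": -0.1, "rx": 0, "ry": 0, "rz": 0},
    {"tx": 0.6, "ty": 0, "tz": -0.1, "rx": 0, "ry": 0, "rz": 0},
    {"tx": 0.7, "ty": 0, "tz": -0.1, "rx": 0, "ry": 0, "rz": 0},
    {"tx": 0.7, "ty": 0, "tz": -0.1, "rx": 0, "ry": 0, "rz": 0}
  ]
}}

```text
time: 24.12
position: [0.5584, -0.1667, -0.0169]
tool_rot: [0.99, 0.141, 0.0, 0.0]
ft_force: [-0.1, 0.8, -0.8]
grip_width: 0.0701
```

Call:
{"fn": "send_rows", "kwargs": {
  "deltas": [
    {"tx": 0.1, "ty": 0, "tz": 0, "rx": 0, "ry": 0, "rz": 0},
    {"tx": 0.2, "ty": 0, "tz": 0, "rx": 0, "ry": 0, "rz": 0},
    {"tx": 0.2, "ty": 0, "tz": 0, "rx": 0, "ry": 0, "rz": 0}
  ]
}}

```text
time: 24.37
position: [0.5584, -0.1665, -0.0169]
tool_rot: [0.99, 0.141, -0.001, -0.0]
ft_force: [-5.6, -2.5, 2.4]
grip_width: 0.0695
```

```bash
python3 d3.py -21 20 14 -90
```

```text
d cm [0.03 0.09 0.01] r [-0.001  0.003  0.   ] | dist mm 1.0 deg 0.2 t 24.37
tip in jog mm [-21.2  20.9  14.1] z dev deg 0.16 yaw off -89.99 F [-5.6 -2.5  2.4] Fj [-6.1 -0.8  2.4] w 0.0695
```

Call:
{"fn": "send_rows", "kwargs": {
  "deltas": [
    {"tx": 0.1, "ty": 0, "tz": 0, "rx": 0, "ry": 0, "rz": 0},
    {"tx": 0.2, "ty": 0, "tz": 0, "rx": 0, "ry": 0, "rz": 0},
    {"tx": 0.2, "ty": 0, "tz": 0, "rx": 0, "ry": 0, "rz": 0}
  ]
}}

```text
time: 24.62
position: [0.5582, -0.1664, -0.0169]
tool_rot: [0.99, 0.142, -0.003, -0.001]
ft_force: [-9.7, -6.5, 6.0]
grip_width: 0.0702
```

Call:
{"fn": "send_rows", "kwargs": {
  "deltas": [
    {"tx": -1, "ty": 0, "tz": 0, "rx": 0, "ry": 0, "rz": 0},
    {"tx": -2.5, "ty": 0, "tz": 0, "rx": 0, "ry": 0, "rz": 0},
    {"tx": -4, "ty": 0, "tz": -2, "rx": 0, "ry": 0, "rz": 0},
    {"tx": -5, "ty": 0, "tz": -6, "rx": 0, "ry": 0, "rz": 0},
    {"tx": -6, "ty": 0, "tz": -8, "rx": 0, "ry": 0, "rz": 0}
  ]
}}

```text
time: 25.03
position: [0.5048, -0.1829, 0.065]
tool_rot: [0.99, 0.141, 0.002, 0.001]
ft_force: [-0.3, -0.3, 0.1]
grip_width: 0.0699
```

```bash
python3 d3.py -90 20 110 -90; python3 snap.py t side scene wrist; python3 - <<'E'
import cv2
b=cv2.imread("pics/t_side.png")[200:340,190:370]
cv2.imwrite("pics/t_sd.png",cv2.resize(b,None,fx=4,fy=4,interpolation=cv2.INTER_CUBIC))
a=cv2.imread("pics/t_scene.png")[150:270,190:330]
cv2.imwrite("pics/t_sc.png",cv2.resize(a,None,fx=5,fy=5,interpolation=cv2.INTER_CUBIC))
E
```

```text
d cm [-1.26  0.01 -1.4 ] r [ 0.002 -0.003 -0.   ] | dist mm 18.8 deg 0.2 t 25.03
tip in jog mm [-77.5  20.1  96. ] z dev deg 0.2 yaw off -90.01 F [-0.3 -0.3  0.1] Fj [-0.4 -0.2  0.1] w 0.0699
```

View pics/t_sd.png

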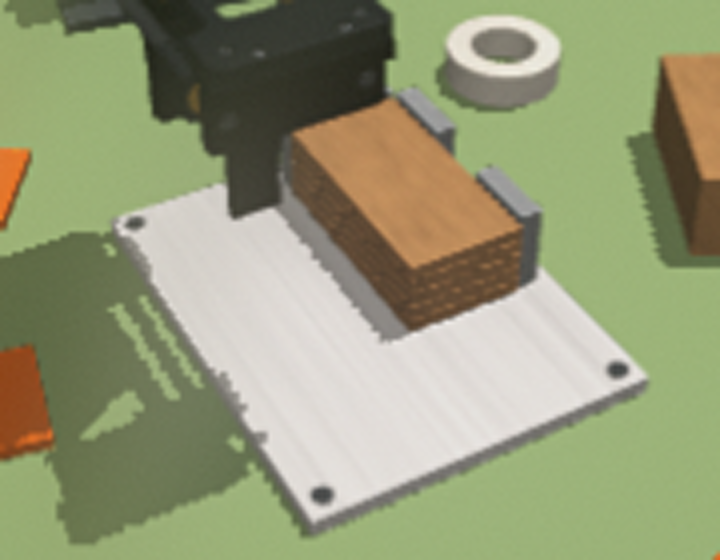

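View pics/t_sc.png

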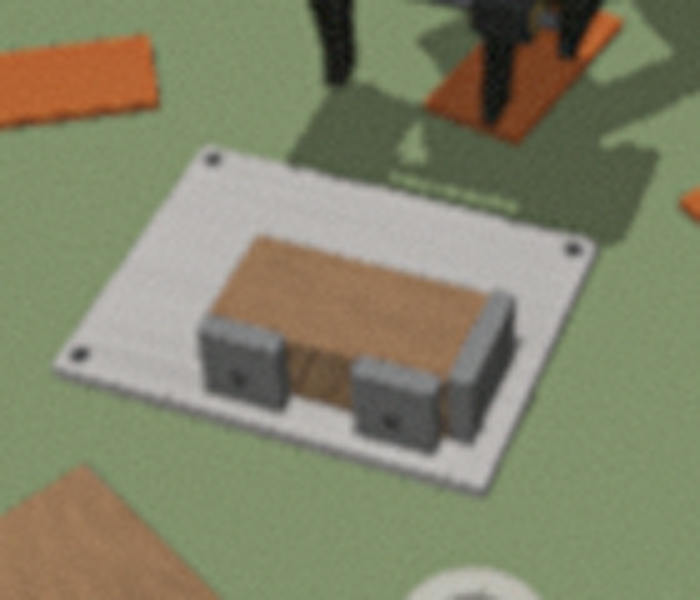

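View pics/t_wrist.png

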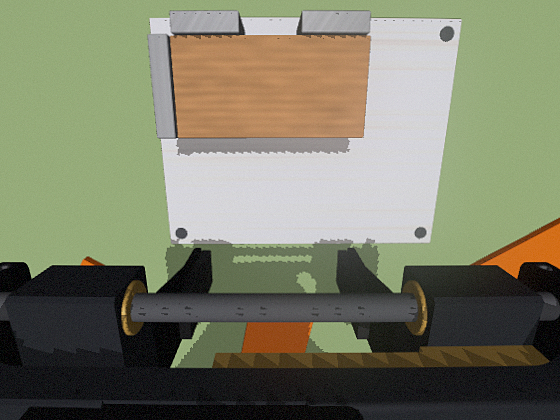

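```bash
python3 plate.py t_wrist.pkl 160 25 380 142; python3 - <<'E'
from sil import *
c,o=pickle.load(open("t_wrist.pkl","rb"))
r,_=fit(c,o,(140,2,470,250),[.5847,-.1806,.2834]); print("jog wrist",r.x.round(4),r.fun)
for f in ["t_wrist","t_side","t_scene"]:
    c,o=pickle.load(open(f+".pkl","rb")); X=cloud(c,o); J=np.array([.5847,-.1806,0]); RJ=Ro.from_euler("z",.2834).as_matrix(); T=(X-J)@RJ*1000
    col=c["color"].astype(int); b=(col[...,0]-col[...,2]>35)&(abs(T[...,0]-20)<60)&(abs(T[...,1]-20)<90)
    for z0 in range(10,50,8):
        P=T[b&(T[...,2]>z0+1)&(T[...,2]<z0+7)]
        if len(P)>8:
            xm=P[(P[:,0]<5)&(P[:,1]>-33)&(P[:,1]<72)]; ym=P[(P[:,1]<-25)&(P[:,0]>-4)&(P[:,0]<44)]
            print(f,z0,"-x face",len(xm),np.median(xm[:,0]).round(1) if len(xm) else None, "-y face",len(ym),np.median(ym[:,1]).round(1) if len(ym) else None)
    P=T[b&(T[...,2]>44)]; print(f,"top",np.percentile(P,[1,99],axis=0).round(1).tolist())
E
```

```text
n [ 4.e-04 -2.e-04  1.e+00] tilt 0.03 rms 0.0006790399694430211
px rect ((269.5, 86.0), (102.0, 199.0), 90.0)
plane rect ((-0.0007906015962362289, 0.0005131885409355164), (0.11941668391227722, 0.05936597287654877), 46.47175598144531)
b1 [ 0.5035  0.864  -0.    ] centre top [ 0.598  -0.1547  0.0499] in tool [ 0.0967 -0.0024  0.0169] n tool [ 0.0059  0.0054 -1.    ]
jog wrist [ 0.5844 -0.1796  0.2859] 696.7698529411764
t_wrist 42 -x face 374 -2.8 -y face 200 -32.4
t_wrist top [[-9.6, -37.4, 48.3], [49.3, 79.7, 51.6]]
t_side 10 -x face 50 -9.0 -y face 49 -40.4
t_side 18 -x face 60 -9.1 -y face 58 -40.4
t_side 26 -x face 68 -9.2 -y face 54 -40.1
t_side 34 -x face 67 -9.2 -y face 53 -40.3
t_side 42 -x face 236 -4.2 -y face 136 -37.6
t_side top [[-9.6, -41.0, 44.5], [49.7, 76.1, 50.5]]
t_scene 18 -x face 0 None -y face 0 None
t_scene 26 -x face 0 None -y face 0 None
t_scene 34 -x face 0 None -y face 0 None
t_scene 42 -x face 9 -3.7 -y face 6 -29.9
t_scene top [[-6.4, -36.9, 47.5], [51.0, 77.8, 54.2]]
```

```bash
python3 - <<'E'
from rig import robot
print(robot.get_obs()["ft_force"].round(1), robot.get_obs()["time"]); print(robot.hand_in())
E
```

```text
[-0.  -0.6 -0.2] 25.1833
the job is handed in; nothing more can be done
None
```

I lifted the moulded plate out of the mould and laid it on the stack; contact was at about 3 N before I let go. I then tapped the stack against the back stops, the end stop and the back stops again, and handed in at 25.2 s of the 67 s allowed.

**Last checks**
- In the side camera, the lower four plates' edges lie in line to about 0.3 mm.
- The fifth plate's centre is within about 0.3 mm of home, judged against the fixture as the wrist camera sees it. It is about 1 mm off in y against my earlier fix of the fixture. Its yaw matches.
- The back-stop push stopped at the same spot both times. Peak force on the taps was about 13 N.
- I did not repeat the end-stop tap after the last push towards the back stops. The pictures show the stack still flush there.
- I never went near the tin, the carton and the roll, but I did not measure them again at the end.
- At hand-in the arm was clear of everything.

**What disagreed or failed**
- The real fingertips sit about 31 mm short of the reported TCP, not at it as the text says. My first grasp closed above the plate without touching it because of this. Both cameras showed the offset, and I corrected for it from then on.
- My first fix of the fixture, from hand-picked corners, differed by about 8 mm between cameras. A fit to its outline brought all three cameras within about 1 mm, and I used that.

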